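# Lay a tea tray for one

## Task

Lay the tea tray for one: stand the straight-sided blue mug upright on the cork coaster with its handle pointing to the tray's right, setting it down gently, and hang the strainer basket in its mouth so that the rim rests on the mug. Stand the tea tin on the tray directly to the left of the mug, level with it, and lay the teaspoon flat in front of the two, about midway and along the tray's front edge. Knock nothing over and leave the white mug and the salt shaker where they are.

Things in the scene. Friction and masses are not known exactly. Their poses are not given: they have to be found in the camera images.
- tray: Wooden tea tray, 300 mm (left-right) by 220 mm (front-back), fixed to the worktop. Origin: middle of its underside, on the worktop; its x points to the tray's back (away from the robot), its y to its left, z up; it may be turned up to 15 degrees. Flat floor 8 mm above the origin, 280 by 200 mm inside; rim 24 mm high; a steel bail handle on the left and right end walls, up to 51 mm high.
- coaster (a point): Middle of the top of the round cork coaster (104 mm across) inlaid in the tray: 45 mm behind and 48 mm right of the tray's middle, 12 mm above the worktop. Same axes as the tray. The tray's floor is bare elsewhere.
- mug: The task's mug: blue, straight-sided, 81 mm across, 94 mm high, 0.23 kg, open (room inside 58 mm across, 87 mm deep). Origin: on its underside, 18 mm from its axis towards the handle, which points along -y. Handle: strap 12 mm thick (along x), 48 to 59 mm from the origin, upright from 33 to 76 mm height; wider above. Pinch it firmly from above, 52 mm out, TCP about 56 mm high, or it swings.
- mug_center (a point): Point on the mug's axis, at its underside (at y = +18 mm in the mug's frame).
- mug_handle (a point): Middle of the upright part of the mug's handle (at y = -52 mm, 60 mm high in the mug's frame).
- strainer: Steel tea strainer, 0.09 kg: round basket 50 mm across (46 near the foot) below a flat rim 89 mm across at 52 to 55 mm height, which rests on the mug's mouth. Origin: middle of its underside. Black arched handle in its x-z plane: 9 mm thick bar, its level top 24 mm long, centred 88 mm above the origin; grasp it there, closing along y. Hung in the mug its origin is 42 mm above the mug's.
- tin: Dark blue round tea tin, 87 mm across, 0.25 kg; its lid sits fast with its flat top at 97 mm and a round knob on top, 20 mm across, reaching 110 mm. Origin: middle of its underside. Too wide for the gripper: lift it by the knob.
- spoon: Steel teaspoon lying flat, 137 mm long (x), 28 mm wide at the bowl, 13 mm high, 0.02 kg. Origin: middle of its length, on the surface. Grasp it in the middle across its width; it closes there at less than 28 mm.
- white_mug: Bystander: the other mug, white and round-bellied, 87 mm across, 90 mm high. Leave it where it is.
- salt: Bystander: clear salt shaker with a grey cap, 44 mm across, 90 mm high. Leave it where it is.
There are look-alikes about, which are no part of the job. What is shaped like the mug but yellow is not meant.

How it is judged:
By the outcome, as a careful person would: the job done as asked, in the order asked, and still so for the second after the job is handed in, with the robot touching nothing.
It also fails if it takes over 136 s, if anything falls off the work surface, if the arm or the gripper's body presses on something with over 40 N, if the wrist force passes 120 N, or if a joint passes its speed limit or range.

## Robot

A 6-joint arm with a two-finger parallel gripper is mounted at the origin on a cart in front of the work surface, level with it; the furniture and walls round the work are solid. World frame = base frame: x ahead of the robot, y to its left, z up, the work surface at z = 0. Lengths are in m, angles in rad, forces in N, time in s.
With the tool pointing down it reaches from about 0.225 to 0.875 m from the base axis. Payload 3.4 kg.
Tool frame: the origin (TCP) lies between the finger pads, 19 mm behind the fingertips; this is the grasp point; z points along the fingers, y is the line along which they close (so a half turn about z gives the same grasp; the last joint's range is limited). The gripper opens to 85 mm and grips with 20 to 120 N. Pads are 22 mm wide; open, the fingers measure 114 mm over their backs; the gripper's body (76 mm by 85 mm) begins 54 mm behind the grasp point. The pads swing forward as they close: fully open they stand 13 mm farther back than shut.
Start: joints at [-1.42, 0.276, 1.505, -0, 1.361, -0.121], TCP at [0.154, -0.554, 0.25] pointing down, gripper open.
Joint ranges: [-2.89, 2.89], [-0.75, 2.08], [0.22, 2.7], [-1.18, 4.32], [0.11, 2.71], [-2.7, 2.7]. Speed limits (rad/s): [2.57, 2.57, 3.14, 3.14, 3.14, 3.14].

## Interface

Orientations are given as a unit quaternion [w, x, y, z].
In Python, from rig import manip gives the robot as it stands.
- The arm moves only by the shell command python3 -m pendant 'ROWS' [FORCE]. ROWS is JSON, a list of rows, each an object of numbers: "dx", "dy", "dz": the shift along the tool's x, y, z in m; "rx", "ry", "rz": the turn, a rotation vector about the tool's x, y, z in degrees; "hand": the finger opening in m, from 0 to 0.0854. In form: [{"dx": .., "dy": .., "dz": .., "rx": .., "ry": .., "rz": .., "hand": ..}, ...]. A call has 1 to 12 rows; each row shifts and turns the commanded pose from where the row before left it, along the tool's axes as they then stand; what a row does not reach is not made up. A row lasts 1/12 s, in which the tool goes at most 41.7 mm and 7.16 degrees, less where a joint would pass 70% of its speed; a pose out of reach is approached as far as the arm can. A call is refused whole if a number of a shift passes 0.0417 or a number of a turn 7.16, either way. A call with a gripper value outside its range is refused whole. The fingers move at their own pace and stop on an object; FORCE is the grip in N (left out, the last holds). Time passes only in rows, so rows that do not move let the fingers close. It gives the time, the measured TCP pose, the force, the opening and the grip force at its end, in the units of the state.
- manip.get_state(): the state, without advancing time (a new reading comes with each control period).
- manip.get_image(name): name is "scene" or "top"; returns a dict with "frame" (420x560x3 uint8, red, green, blue), "fx", "fy", "cx", "cy" (pixels), "distortion" ([k1, k2, p1, p2, k3] as OpenCV has them; the pictures are not rectified), "position" and "attitude" of the camera in the world. Camera axes: x right, y up, looking along -z (the intrinsics and any distortion apply to the point x, -y, -z); pixel columns grow to the right and rows downward; lengths in m; the calibration is good to about 2 mm. A picture is of the moment at which its call begins. There is no depth.
- manip.sign_off(): hands the job in; it is judged then, once.
The state is a dict: "clock": time; "qpos": joint angles; "qd": joint speeds; "effort": joint torques, N m; "position": TCP position; "ee_rot": TCP orientation; "contact_force": force on the tool from outside, world axes, zero at the start; "moment": the same for the moment, N m; "width": finger opening in m; "gripper_force": force on a finger pad.
Only numpy, scipy, OpenCV 4.12 (cv2) and the standard library are available. Lean on these libraries where they do the work, as an engineer would, in place of code of your own. Each camera call takes 0.05 s, during which the arm holds its last target. There are 200 camera calls.

## Working session

There is one attempt and no reset: what is moved stays moved. The work goes in short steps, Python scripts to look and compute and a shell command to move; the robot and the scene stay as the last step left them, time stands still between calls to the robot, and variables do not carry over. Pictures are saved under pics/ and viewed, at most 14 in all, crops included, and the job is handed in when it is done.

```bash
mkdir -p pics; cat > h.py <<'E'
import numpy as np, cv2, json
from rig import manip
from scipy.spatial.transform import Rotation as R
def shot(n,save=None):
    im=manip.get_image(n); f=cv2.cvtColor(np.array(im["frame"]),cv2.COLOR_RGB2BGR)
    if save: cv2.imwrite("pics/"+save,f)
    im["bgr"]=f; return im
def Rc(im):
    a=np.array(im["attitude"],float)
    if a.shape==(3,3): return a
    return R.from_quat([a[1],a[2],a[3],a[0]]).as_matrix()
def K(im): return np.array([[im["fx"],0,im["cx"]],[0,im["fy"],im["cy"]],[0,0,1.]])
def ray(im,uv,z):
    p=cv2.undistortPoints(np.array(uv,float).reshape(-1,1,2),K(im),np.array(im["distortion"],float)).reshape(-1,2)
    d=np.c_[p[:,0],-p[:,1],-np.ones(len(p))]@Rc(im).T
    c=np.array(im["position"]); return c+d*((z-c[2])/d[:,2:3])
def proj(im,P):
    q=(np.atleast_2d(P)-np.array(im["position"]))@Rc(im); q=q*[1,-1,-1]
    return cv2.projectPoints(q,np.zeros(3),np.zeros(3),K(im),np.array(im["distortion"],float))[0].reshape(-1,2)
def st():
    s=manip.get_state(); q=s["ee_rot"]; r=R.from_quat([q[1],q[2],q[3],q[0]]).as_matrix()
    print("t",round(s["clock"],2),"pos",np.round(s["position"],4),"x",np.round(r[:,0],3),"y",np.round(r[:,1],3),"z",np.round(r[:,2],3),"w",round(s["width"],4),"F",np.round(s["contact_force"],1)); return s,r
def go(P,yaw=None):
    "shift in tool axes to world P; rz deg so that tool y points along world yaw (mod 180)"
    s,r=st(); d=r.T@(np.array(P)-s["position"]); print("tool shift mm",np.round(d*1e3,1))
    if yaw is not None:
        cur=np.degrees(np.arctan2(r[1,1],r[0,1])); e=(yaw-cur+90)%180-90
        print("cur yaw",round(cur,1),"rz",round(-e,1),"q6",round(s["qpos"][5],2))
E
python3 - <<'E'
from h import *
st()
for n in("top","scene"):
    im=shot(n,n+"0.png"); print(n,im["position"],im["attitude"],im["fx"],im["distortion"])
E
```

```text
t 0.0 pos [ 0.1543 -0.5534  0.2491] x [0.963 0.268 0.   ] y [ 0.268 -0.963 -0.002] z [-0.     0.002 -1.   ] w 0.085 F [-0.1 -0.2  0.1]
top [ 0.4762527  -0.02982025  1.11394037] [ 0.70649548  0.03007186 -0.02949054 -0.70646311] 494.94816079373453 [-0.05792851  0.          0.          0.          0.        ]
scene [-0.00137447  0.56280021  0.5384763 ] [-0.3240225  -0.18282742  0.46451763  0.80362113] 496.350443454811 [-0.14526189  0.          0.          0.          0.        ]
```

View pics/top0.png

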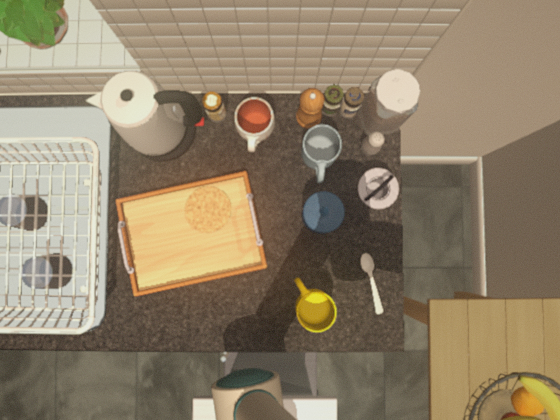

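View pics/scene0.png

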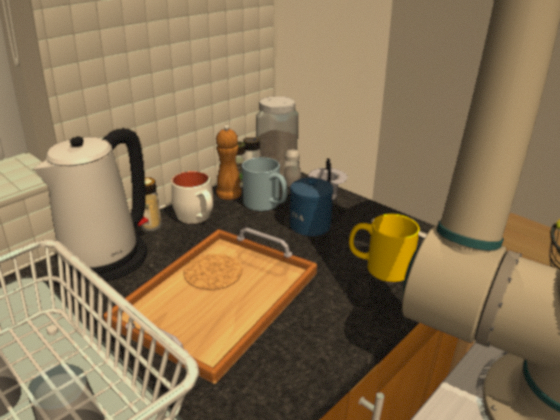

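The top view shows the blue mug at (321,145) with its handle down to (320,178), the tin at (323,212), the strainer at (379,188) with a diagonal black handle, and the spoon at (372,283). The tray is centred near (191,233) with the coaster at (208,209). The scene view shows everything standing upright.

```bash
python3 - <<'E'
from h import *
im=shot("top"); f=im["bgr"]
c=cv2.resize(f[110:325,285:410],None,fx=2.75,fy=2.75,interpolation=cv2.INTER_CUBIC)
t=cv2.resize(f[160:305,105:280],None,fx=2.4,fy=2.4,interpolation=cv2.INTER_CUBIC)
o=np.zeros((595,780,3),np.uint8); o[:c.shape[0],:c.shape[1]]=c; o[:t.shape[0],350:350+t.shape[1]]=t
cv2.imwrite("pics/crop1.png",o)
hsv=cv2.cvtColor(f,cv2.COLOR_BGR2HSV)
for n,p in dict(mug=(310,135),tin=(335,205),tray=(150,260),rim=(190,182),straw=(379,176),spoon=(376,295),bg=(350,240),mugh=(320,172)).items(): print(n,hsv[p[1],p[0]])
def blobs(m,n,amin=30):
    cs,_=cv2.findContours(m,cv2.RETR_EXTERNAL,cv2.CHAIN_APPROX_NONE)
    for c in sorted(cs,key=cv2.contourArea)[::-1][:3]:
        if cv2.contourArea(c)>amin: print(n,cv2.contourArea(c),np.round(cv2.minEnclosingCircle(c)[0],1),round(cv2.minEnclosingCircle(c)[1],1),cv2.minAreaRect(c))
blobs(cv2.inRange(hsv,(5,90,100),(25,255,255)),"tray",3000)
sub=np.zeros(f.shape[:2],np.uint8); sub[110:240,285:360]=255
blobs(cv2.inRange(hsv,(85,40,50),(125,255,255))&sub,"blue")
E
```

```text
mug [ 22  24 117]
tin [102  37  89]
tray [ 20 111 233]
rim [ 12 155 123]
straw [ 13  46 176]
spoon [ 25  33 232]
bg [16 55 60]
mugh [ 38  15 203]
tray 18449.0 [198.9 231.9] 91.2 ((204.2859649658203, 229.70541381835938), (155.8313751220703, 165.98873901367188), 79.14358520507812)
tray 12675.0 [481.2 343.9] 90.9 ((481.0, 355.5), (127.0, 156.0), 90.0)
blue 1252.0 [323.2 212.4] 21.1 ((323.0, 212.0), (40.0, 40.0), 90.0)
```

View pics/crop1.png

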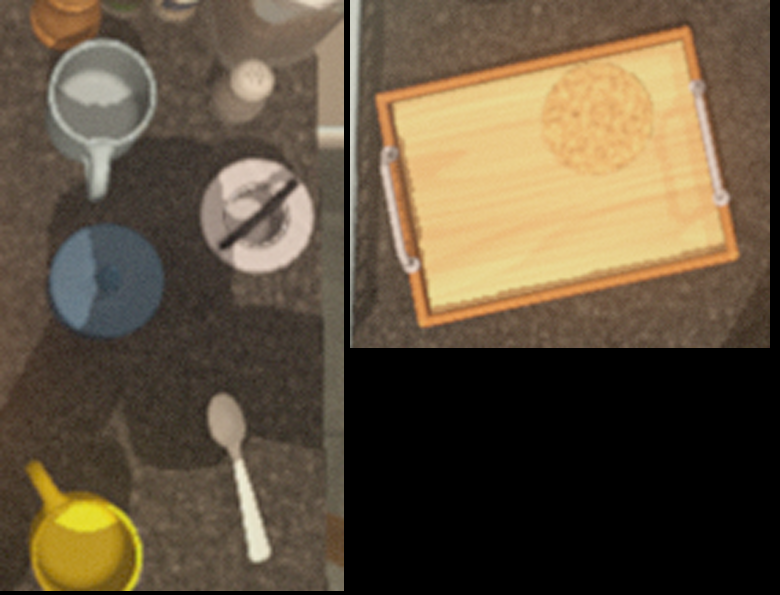

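The crop gives the mug mouth circle at pixel (322.3,143.8), the tin knob at (324.6,211.1), the strainer rim at (378.6,188.2), and the spoon from (365.7,252.9) to (379.5,314.4). It also shows the four outer tray corners.

```bash
cat > m.py <<'E'
from h import *
im=shot("top")
a=lambda x,y:(x/2.75+285,y/2.75+110)
b=lambda x,y:((x-350)/2.4+105,y/2.4+160)
def p(n,uv,z): 
    P=ray(im,uv,z); print(n,np.round(P*1e3,1).tolist()); return P
m=p("mug",[a(102.5,93)],.094)
h=p("handle outer tip",[a(97,198),a(103,150)],.074)
print("mug dir",np.degrees(np.arctan2(*(h[0]-m[0])[[1,0]])))
p("tin lid",[a(107,281)],.097);p("knob",[a(109,278)],.11)
s=p("str rim",[a(257.5,215)],.0535);q=p("str handle",[a(259.5,214.5),a(222,247),a(297,182)],.085)
d=q[2]-q[1];print("str ang",np.degrees(np.arctan2(d[1],d[0])))
q=p("spoon",[a(222,393),a(260,562)],.006);d=q[1]-q[0];print("spoon mid",q.mean(0),"ang",np.degrees(np.arctan2(d[1],d[0])),np.linalg.norm(d))
t=p("tray",[b(377,95),b(688,27),b(738,257),b(423,327)],.024)
c=t.mean(0);dy=(t[0]-t[1]+t[3]-t[2]);th=np.degrees(np.arctan2(dy[1],dy[0]))-90
dx=(t[0]-t[3]+t[1]-t[2]);th2=np.degrees(np.arctan2(dx[1],dx[0]))
print("tray",c,th,th2,np.linalg.norm(dy)/2,np.linalg.norm(dx)/2)
cc=p("coaster seen",[b(598,118)],.012)[0]
th=np.radians((th+th2)/2);M=np.array([[np.cos(th),-np.sin(th)],[np.sin(th),np.cos(th)]])
print("coaster calc",c[:2]+M@[.045,-.048])
for n,v in dict(tin=(.045,.048+.0),spoon=(-.06,0)).items(): print(n,c[:2]+M@v)
E
python3 m.py
```

```text
mug [[699.0, -124.1, 94.0]]
handle outer tip [[621.1, -121.0, 74.0], [658.6, -126.0, 74.0]]
mug dir 177.71807387922073
tin lid [[555.2, -126.0, 97.0]]
knob [[556.4, -126.3, 110.0]]
str rim [[610.6, -249.1, 53.5]]
str handle [[607.0, -244.2, 85.0], [582.1, -215.0, 85.0], [632.1, -273.5, 85.0]]
str ang -49.433009626520864
spoon [[471.0, -227.6, 6.0], [334.9, -256.7, 6.0]]
spoon mid [ 0.4029588 -0.2421374  0.006    ] ang -167.90364053545508 0.13910971018933957
tray [[589.0, 328.8, 24.0], [652.2, 40.1, 24.0], [440.3, -6.7, 24.0], [376.0, 281.1, 24.0]]
tray [0.51435386 0.16082757 0.024     ] 12.47716557240058 12.535969797453314 0.29523212706044283 0.2176762443412629
coaster seen [[568.6, 124.3, 12.0]]
coaster calc [0.56868053 0.12371137]
tin [0.54789159 0.2174334 ]
spoon [0.45577759 0.14783448]
```

```bash
python3 -c "
from h import *
go((.629,-.1213,.20),-92.3)"
```

```text
t 0.2 pos [ 0.1543 -0.5536  0.2495] x [0.963 0.268 0.   ] y [ 0.268 -0.963 -0.001] z [-0.     0.001 -1.   ] w 0.0854 F [ 0.2 -0.4  0.6]
tool shift mm [ 573.3 -288.9   49.9]
cur yaw -74.4 rz 17.9 q6 -0.12
```

```bash
python3 -m pendant '[{"dx":0.0319,"dy":-0.016,"dz":0.0028,"hand":0.045},{"dx":0.0319,"dy":-0.016,"dz":0.0028},{"dx":0.0319,"dy":-0.016,"dz":0.0028},{"dx":0.0319,"dy":-0.016,"dz":0.0028},{"dx":0.0319,"dy":-0.016,"dz":0.0028},{"dx":0.0319,"dy":-0.016,"dz":0.0028},{"dx":0.0319,"dy":-0.016,"dz":0.0028},{"dx":0.0319,"dy":-0.016,"dz":0.0028},{"dx":0.0319,"dy":-0.016,"dz":0.0028}]' && python3 -m pendant '[{"dx":0.0319,"dy":-0.016,"dz":0.0028},{"dx":0.0319,"dy":-0.016,"dz":0.0028},{"dx":0.0319,"dy":-0.016,"dz":0.0028},{"dx":0.0319,"dy":-0.016,"dz":0.0028},{"dx":0.0319,"dy":-0.016,"dz":0.0028},{"dx":0.0319,"dy":-0.016,"dz":0.0028},{"dx":0.0319,"dy":-0.016,"dz":0.0028},{"rz":6},{"rz":6},{"rz":6},{},{}]'; python3 -c "
from h import *
go((.629,-.1213,.056),-92.3)"
```

```text
t 0.2 pos [ 0.1543 -0.5536  0.2495] x [0.963 0.268 0.   ] y [ 0.268 -0.963 -0.001] z [-0.     0.001 -1.   ] w 0.0854 F [ 0.2 -0.4  0.6]
tool shift mm [ 573.3 -288.8  193.9]
cur yaw -74.4 rz 17.9 q6 -0.12invalid input
```

```bash
python3 -m pendant '[{"dx":0.0319,"dy":-0.016,"dz":0.0028,"rx":0,"ry":0,"rz":0,"hand":0.045},{"dx":0.0319,"dy":-0.016,"dz":0.0028,"rx":0,"ry":0,"rz":0,"hand":0.045}]'; python3 -m pendant '[{"dx":0.0319,"dy":-0.016,"dz":0.0028,"hand":0.045}]';python3 -m pendant '[{"dx":0.0319,"dy":-0.016,"dz":0.0028,"rx":0,"ry":0,"rz":0}]'
```

```text
clock: 0.37
position: [0.2068, -0.5065, 0.2439]
ee_rot: [0.0, 0.991, 0.134, -0.0]
contact_force: [1.4, 0.3, -0.0]
width: 0.0641
gripper_force: 0.0invalid input
invalid input
```

```bash
python3 -m pendant '[{"dx":0.0319,"dy":-0.016,"dz":0.0028,"rx":0,"ry":0,"rz":0,"hand":0.045},{"dx":0.0319,"dy":-0.016,"dz":0.0028,"rx":0,"ry":0,"rz":0,"hand":0.045},{"dx":0.0319,"dy":-0.016,"dz":0.0028,"rx":0,"ry":0,"rz":0,"hand":0.045},{"dx":0.0319,"dy":-0.016,"dz":0.0028,"rx":0,"ry":0,"rz":0,"hand":0.045},{"dx":0.0319,"dy":-0.016,"dz":0.0028,"rx":0,"ry":0,"rz":0,"hand":0.045},{"dx":0.0319,"dy":-0.016,"dz":0.0028,"rx":0,"ry":0,"rz":0,"hand":0.045},{"dx":0.0319,"dy":-0.016,"dz":0.0028,"rx":0,"ry":0,"rz":0,"hand":0.045},{"dx":0.0319,"dy":-0.016,"dz":0.0028,"rx":0,"ry":0,"rz":0,"hand":0.045}]' >/dev/null; python3 -m pendant '[{"dx":0.0319,"dy":-0.016,"dz":0.0028,"rx":0,"ry":0,"rz":0,"hand":0.045},{"dx":0.0319,"dy":-0.016,"dz":0.0028,"rx":0,"ry":0,"rz":0,"hand":0.045},{"dx":0.0319,"dy":-0.016,"dz":0.0028,"rx":0,"ry":0,"rz":0,"hand":0.045},{"dx":0.0319,"dy":-0.016,"dz":0.0028,"rx":0,"ry":0,"rz":0,"hand":0.045},{"dx":0.0319,"dy":-0.016,"dz":0.0028,"rx":0,"ry":0,"rz":0,"hand":0.045},{"dx":0.0319,"dy":-0.016,"dz":0.0028,"rx":0,"ry":0,"rz":0,"hand":0.045},{"dx":0.0319,"dy":-0.016,"dz":0.0028,"rx":0,"ry":0,"rz":0,"hand":0.045},{"dx":0.0319,"dy":-0.016,"dz":0.0028,"rx":0,"ry":0,"rz":0,"hand":0.045},{"dx":0,"dy":0,"dz":0,"rx":0,"ry":0,"rz":6,"hand":0.045},{"dx":0,"dy":0,"dz":0,"rx":0,"ry":0,"rz":6,"hand":0.045},{"dx":0,"dy":0,"dz":0,"rx":0,"ry":0,"rz":6,"hand":0.045},{"dx":0,"dy":0,"dz":0,"rx":0,"ry":0,"rz":0,"hand":0.045}]' >/dev/null; python3 -c "
from h import *
go((.629,-.1213,.056),-92.3); shot('top','top1.png')"
```

```text
t 2.03 pos [ 0.6302 -0.1219  0.199 ] x [ 0.999 -0.043 -0.001] y [-0.043 -0.999 -0.   ] z [-0.001  0.    -1.   ] w 0.0449 F [0.1 0.7 0.6]
tool shift mm [ -1.1  -0.5 143. ]
cur yaw -92.5 rz -0.2 q6 1.31
```

View pics/top1.png

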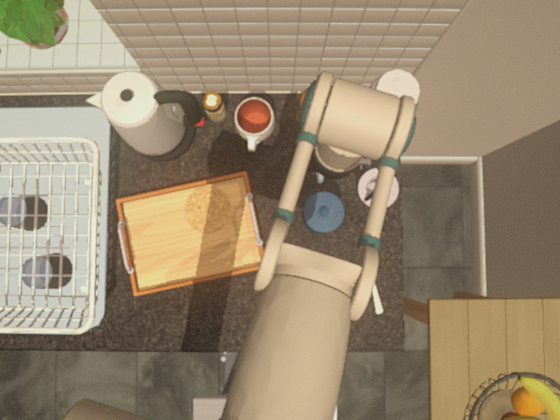

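The view shows the arm over the mug at about (330,160), and the rest of the scene is unchanged. I'm descending on the handle.

```bash
python3 -m pendant '[{"dx":-0.001,"dy":-0.0005,"dz":0.025,"rx":0,"ry":0,"rz":0,"hand":0.045},{"dx":0,"dy":0,"dz":0.025,"rx":0,"ry":0,"rz":0,"hand":0.045},{"dx":0,"dy":0,"dz":0.025,"rx":0,"ry":0,"rz":0,"hand":0.045},{"dx":0,"dy":0,"dz":0.025,"rx":0,"ry":0,"rz":0,"hand":0.045},{"dx":0,"dy":0,"dz":0.02,"rx":0,"ry":0,"rz":0,"hand":0.045},{"dx":0,"dy":0,"dz":0.015,"rx":0,"ry":0,"rz":0,"hand":0.045},{"dx":0,"dy":0,"dz":0.008,"rx":0,"ry":0,"rz":0,"hand":0.045},{"dx":0,"dy":0,"dz":0,"rx":0,"ry":0,"rz":0,"hand":0.045}]'; python3 -c "
from h import *
go((.629,-.1213,.056),-92.3); shot('scene','sc1.png')"
```

```text
clock: 2.75
position: [0.6278, -0.1217, 0.0546]
ee_rot: [-0.001, 1.0, -0.021, -0.002]
contact_force: [-0.6, -0.0, -0.7]
width: 0.0451
gripper_force: 0.0
t 2.75 pos [ 0.6278 -0.1217  0.0546] x [ 0.999 -0.041 -0.004] y [-0.041 -0.999 -0.001] z [-0.004  0.001 -1.   ] w 0.0451 F [-0.6 -0.  -0.7]
tool shift mm [ 1.2 -0.4 -1.4]
cur yaw -92.4 rz -0.1 q6 1.31
```

View pics/sc1.png

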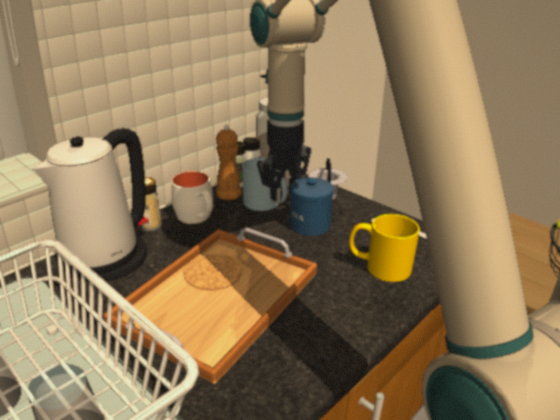

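The gripper is around the mug handle at (285,180) and clear of the tin. I'll close and lift slightly.

```bash
python3 -m pendant '[{"dx":0.001,"dy":0,"dz":-0.001,"rx":0,"ry":0,"rz":0,"hand":0},{"dx":0,"dy":0,"dz":0,"rx":0,"ry":0,"rz":0,"hand":0},{"dx":0,"dy":0,"dz":0,"rx":0,"ry":0,"rz":0,"hand":0},{"dx":0,"dy":0,"dz":0,"rx":0,"ry":0,"rz":0,"hand":0},{"dx":0,"dy":0,"dz":0,"rx":0,"ry":0,"rz":0,"hand":0},{"dx":0,"dy":0,"dz":0,"rx":0,"ry":0,"rz":0,"hand":0}]' 100; python3 -m pendant '[{"dx":0,"dy":0,"dz":-0.002,"rx":0,"ry":0,"rz":0,"hand":0},{"dx":0,"dy":0,"dz":-0.005,"rx":0,"ry":0,"rz":0,"hand":0},{"dx":0,"dy":0,"dz":-0.01,"rx":0,"ry":0,"rz":0,"hand":0},{"dx":0,"dy":0,"dz":-0.014,"rx":0,"ry":0,"rz":0,"hand":0},{"dx":0,"dy":0,"dz":-0.018,"rx":0,"ry":0,"rz":0,"hand":0},{"dx":0,"dy":0,"dz":-0.018,"rx":0,"ry":0,"rz":0,"hand":0},{"dx":0,"dy":0,"dz":-0.018,"rx":0,"ry":0,"rz":0,"hand":0},{"dx":0,"dy":0,"dz":-0.018,"rx":0,"ry":0,"rz":0,"hand":0},{"dx":0,"dy":0,"dz":-0.016,"rx":0,"ry":0,"rz":0,"hand":0},{"dx":0,"dy":0,"dz":-0.01,"rx":0,"ry":0,"rz":0,"hand":0},{"dx":0,"dy":0,"dz":-0.005,"rx":0,"ry":0,"rz":0,"hand":0},{"dx":0,"dy":0,"dz":0,"rx":0,"ry":0,"rz":0,"hand":0}]'; python3 -c "
from h import *
go((.5838,.0557,.19),12.5); shot('scene','sc2.png')"
```

```text
clock: 3.3
position: [0.6308, -0.1221, 0.0591]
ee_rot: [0.0, 1.0, -0.021, 0.001]
contact_force: [-1.5, -0.3, 6.1]
width: 0.0117
gripper_force: 93.3
clock: 4.3
position: [0.6305, -0.1219, 0.1927]
ee_rot: [0.0, 1.0, -0.021, 0.001]
contact_force: [1.0, 0.7, -2.6]
width: 0.0113
gripper_force: 96.7
t 4.3 pos [ 0.6305 -0.1219  0.1927] x [ 0.999 -0.042  0.002] y [-0.042 -0.999  0.001] z [ 0.002 -0.001 -1.   ] w 0.0113 F [ 1.   0.7 -2.6]
tool shift mm [ -54.2 -175.5    2.5]
cur yaw -92.4 rz 75.1 q6 1.31
```

View pics/sc2.png

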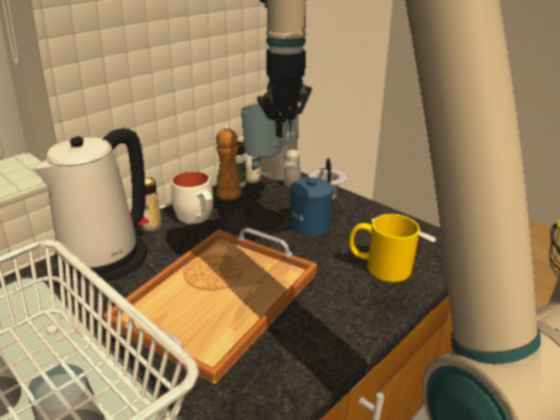

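The mug hangs upright in the grip at (265,130), and nothing else has moved.

```bash
python3 -m pendant '[{"dx":-0.002,"dy":-0.008,"dz":0,"rx":0,"ry":0,"rz":0,"hand":0},{"dx":-0.005,"dy":-0.016,"dz":0,"rx":0,"ry":0,"rz":0,"hand":0},{"dx":-0.007,"dy":-0.021,"dz":0,"rx":0,"ry":0,"rz":0,"hand":0},{"dx":-0.007,"dy":-0.022,"dz":0,"rx":0,"ry":0,"rz":0,"hand":0},{"dx":-0.007,"dy":-0.022,"dz":0,"rx":0,"ry":0,"rz":0,"hand":0},{"dx":-0.007,"dy":-0.022,"dz":0,"rx":0,"ry":0,"rz":0,"hand":0},{"dx":-0.007,"dy":-0.022,"dz":0,"rx":0,"ry":0,"rz":0,"hand":0},{"dx":-0.006,"dy":-0.02,"dz":0,"rx":0,"ry":0,"rz":0,"hand":0},{"dx":-0.004,"dy":-0.014,"dz":0,"rx":0,"ry":0,"rz":0,"hand":0},{"dx":-0.002,"dy":-0.0085,"dz":0,"rx":0,"ry":0,"rz":0,"hand":0},{"dx":0,"dy":0,"dz":0,"rx":0,"ry":0,"rz":-3,"hand":0},{"dx":0,"dy":0,"dz":0,"rx":0,"ry":0,"rz":-5,"hand":0}]' ; python3 -m pendant '[{"dx":0,"dy":0,"dz":0,"rx":0,"ry":0,"rz":-6,"hand":0},{"dx":0,"dy":0,"dz":0,"rx":0,"ry":0,"rz":-6,"hand":0},{"dx":0,"dy":0,"dz":0,"rx":0,"ry":0,"rz":-6,"hand":0},{"dx":0,"dy":0,"dz":0,"rx":0,"ry":0,"rz":-6,"hand":0},{"dx":0,"dy":0,"dz":0,"rx":0,"ry":0,"rz":-6,"hand":0},{"dx":0,"dy":0,"dz":0,"rx":0,"ry":0,"rz":-6,"hand":0},{"dx":0,"dy":0,"dz":0,"rx":0,"ry":0,"rz":-6,"hand":0},{"dx":0,"dy":0,"dz":0,"rx":0,"ry":0,"rz":-6,"hand":0},{"dx":0,"dy":0,"dz":0,"rx":0,"ry":0,"rz":-6,"hand":0},{"dx":0,"dy":0,"dz":0,"rx":0,"ry":0,"rz":-6,"hand":0},{"dx":0,"dy":0,"dz":0,"rx":0,"ry":0,"rz":-6,"hand":0},{"dx":0,"dy":0,"dz":0,"rx":0,"ry":0,"rz":-6,"hand":0}]'; python3 -m pendant '[{"dx":0,"dy":0,"dz":0,"rx":0,"ry":0,"rz":-6,"hand":0},{"dx":0,"dy":0,"dz":0,"rx":0,"ry":0,"rz":-6,"hand":0},{"dx":0,"dy":0,"dz":0,"rx":0,"ry":0,"rz":-5,"hand":0},{"dx":0,"dy":0,"dz":0,"rx":0,"ry":0,"rz":-4,"hand":0},{"dx":0,"dy":0,"dz":0,"rx":0,"ry":0,"rz":-3,"hand":0},{"dx":0,"dy":0,"dz":0,"rx":0,"ry":0,"rz":-1,"hand":0},{"dx":0,"dy":0,"dz":0,"rx":0,"ry":0,"rz":0,"hand":0},{"dx":0,"dy":0,"dz":0,"rx":0,"ry":0,"rz":0,"hand":0}]';python3 -c "
from h import *
go((.5838,.0557,.0711),12.5); shot('top','top2.png')"
```

```text
clock: 5.35
position: [0.5832, 0.0567, 0.1912]
ee_rot: [0.0, 0.999, 0.051, -0.0]
contact_force: [1.0, 0.3, -1.5]
width: 0.0115
gripper_force: 96.8
clock: 6.35
position: [0.5836, 0.0556, 0.1912]
ee_rot: [0.0, 0.778, 0.628, -0.0]
contact_force: [0.5, 0.1, -1.6]
width: 0.0112
gripper_force: 96.9
clock: 7.02
position: [0.5837, 0.0557, 0.1914]
ee_rot: [0.0, 0.626, 0.78, -0.0]
contact_force: [0.1, 0.2, -2.8]
width: 0.0113
gripper_force: 96.8
t 7.02 pos [0.5837 0.0557 0.1914] x [-0.217  0.976 -0.   ] y [ 0.976  0.217 -0.   ] z [ 0. -0. -1.] w 0.0113 F [ 0.1  0.2 -2.8]
tool shift mm [0.000e+00 1.000e-01 1.203e+02]
cur yaw 12.5 rz 0.0 q6 -0.24
```

View pics/top2.png

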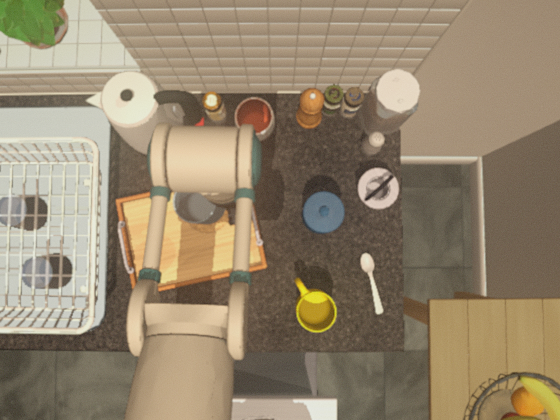

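The mug is above the tray's back right at (200,205), and the handle is on the right. I'm lowering it.

```bash
python3 -m pendant '[{"dx":0.0015,"dy":0,"dz":0.006,"rx":0,"ry":0,"rz":0,"hand":0},{"dx":0,"dy":0,"dz":0.014,"rx":0,"ry":0,"rz":0,"hand":0},{"dx":0,"dy":0,"dz":0.018,"rx":0,"ry":0,"rz":0,"hand":0},{"dx":0,"dy":0,"dz":0.018,"rx":0,"ry":0,"rz":0,"hand":0},{"dx":0,"dy":0,"dz":0.018,"rx":0,"ry":0,"rz":0,"hand":0},{"dx":0,"dy":0,"dz":0.016,"rx":0,"ry":0,"rz":0,"hand":0},{"dx":0,"dy":0,"dz":0.01,"rx":0,"ry":0,"rz":0,"hand":0},{"dx":0,"dy":0,"dz":0.007,"rx":0,"ry":0,"rz":0,"hand":0},{"dx":0,"dy":0,"dz":0.004,"rx":0,"ry":0,"rz":0,"hand":0},{"dx":0,"dy":0,"dz":0.002,"rx":0,"ry":0,"rz":0,"hand":0},{"dx":0,"dy":0,"dz":0.0015,"rx":0,"ry":0,"rz":0,"hand":0},{"dx":0,"dy":0,"dz":0,"rx":0,"ry":0,"rz":0,"hand":0}]' ; python3 -m pendant '[{"dx":0,"dy":0,"dz":0.001,"rx":0,"ry":0,"rz":0,"hand":0},{"dx":0,"dy":0,"dz":0.001,"rx":0,"ry":0,"rz":0,"hand":0},{"dx":0,"dy":0,"dz":0,"rx":0,"ry":0,"rz":0,"hand":0}]'
```

```text
clock: 8.07
position: [0.5839, 0.0572, 0.0777]
ee_rot: [0.001, 0.625, 0.78, 0.0]
contact_force: [-0.7, -0.1, -1.8]
width: 0.0114
gripper_force: 95.9
clock: 8.32
position: [0.5838, 0.0571, 0.0756]
ee_rot: [0.001, 0.625, 0.78, 0.0]
contact_force: [-0.0, -0.7, -0.2]
width: 0.0119
gripper_force: 95.6
```

```bash
python3 -m pendant '[{"dx":0,"dy":0,"dz":0.001,"rx":0,"ry":0,"rz":0,"hand":0},{"dx":0,"dy":0,"dz":0,"rx":0,"ry":0,"rz":0,"hand":0}]'|grep -E "pos|cont" ; python3 -m pendant '[{"dx":0,"dy":0,"dz":0.001,"rx":0,"ry":0,"rz":0,"hand":0},{"dx":0,"dy":0,"dz":0,"rx":0,"ry":0,"rz":0,"hand":0}]'|grep -E "pos|cont";  python3 -m pendant '[{"dx":0,"dy":0,"dz":0.001,"rx":0,"ry":0,"rz":0,"hand":0},{"dx":0,"dy":0,"dz":0,"rx":0,"ry":0,"rz":0,"hand":0}]'|grep -E "pos|cont"
```

```text
position: [0.5837, 0.0571, 0.0743]
contact_force: [1.0, -2.3, -0.6]
position: [0.5837, 0.0571, 0.0732]
contact_force: [0.9, -0.6, 0.2]
position: [0.5835, 0.0572, 0.0721]
contact_force: [0.7, -0.3, 0.1]
```

```bash
python3 -m pendant '[{"dx":0,"dy":0,"dz":0.001,"rx":0,"ry":0,"rz":0,"hand":0},{"dx":0,"dy":0,"dz":0,"rx":0,"ry":0,"rz":0,"hand":0}]'|grep -E "pos|cont" ; python3 -m pendant '[{"dx":0,"dy":0,"dz":0.001,"rx":0,"ry":0,"rz":0,"hand":0},{"dx":0,"dy":0,"dz":0,"rx":0,"ry":0,"rz":0,"hand":0}]'|grep -E "pos|cont"; python3 -c "
from h import *
im=shot('scene'); f=im['bgr'][140:300,120:330]; cv2.imwrite('pics/sc3.png',cv2.resize(f,None,fx=3,fy=3))"
```

```text
position: [0.5837, 0.0572, 0.0715]
contact_force: [1.0, -1.9, 3.0]
position: [0.5839, 0.0569, 0.0712]
contact_force: [-0.5, -2.6, 7.9]
```

View pics/sc3.png

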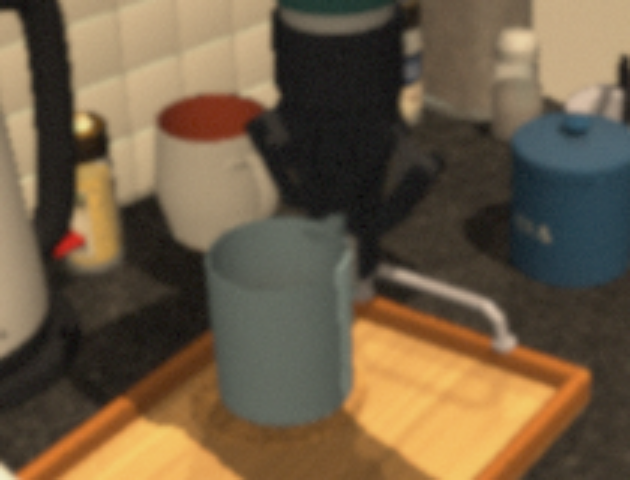

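The mug stands on the coaster at crop (280,320), touching down with about 8 N. I'm opening and retreating upward.

```bash
python3 -m pendant '[{"dx":0,"dy":0,"dz":-0.001,"rx":0,"ry":0,"rz":0,"hand":0.02},{"dx":0,"dy":0,"dz":0,"rx":0,"ry":0,"rz":0,"hand":0.045},{"dx":0,"dy":0,"dz":0,"rx":0,"ry":0,"rz":0,"hand":0.045},{"dx":0,"dy":0,"dz":0,"rx":0,"ry":0,"rz":0,"hand":0.045},{"dx":0,"dy":0,"dz":0,"rx":0,"ry":0,"rz":0,"hand":0.045},{"dx":0,"dy":0,"dz":-0.01,"rx":0,"ry":0,"rz":0,"hand":0.045},{"dx":0,"dy":0,"dz":-0.025,"rx":0,"ry":0,"rz":0,"hand":0.045},{"dx":0,"dy":0,"dz":-0.03,"rx":0,"ry":0,"rz":0,"hand":0.045},{"dx":0,"dy":0,"dz":-0.03,"rx":0,"ry":0,"rz":0,"hand":0.045},{"dx":0,"dy":0,"dz":-0.03,"rx":0,"ry":0,"rz":0,"hand":0.045},{"dx":0,"dy":0,"dz":0,"rx":0,"ry":0,"rz":0,"hand":0.045}]'; python3 -c "
from h import *
go((.610,-.2465,.20),40.5)"
```

```text
clock: 10.12
position: [0.5871, 0.0573, 0.2034]
ee_rot: [0.005, 0.625, 0.78, 0.004]
contact_force: [0.4, -0.9, -0.1]
width: 0.0451
gripper_force: 0.0
t 10.12 pos [0.5871 0.0573 0.2034] x [-0.218  0.976 -0.003] y [0.976 0.218 0.013] z [ 0.013 -0.    -1.   ] w 0.0451 F [ 0.4 -0.9 -0.1]
tool shift mm [-301.5  -43.9    3.8]
cur yaw 12.6 rz -27.9 q6 -0.24
```

```bash
python3 -m pendant '[{"dx":-0.02,"dy":-0.003,"dz":0,"rx":0,"ry":0,"rz":0,"hand":0.045},{"dx":-0.036,"dy":-0.005,"dz":0,"rx":0,"ry":0,"rz":0,"hand":0.045},{"dx":-0.036,"dy":-0.005,"dz":0,"rx":0,"ry":0,"rz":0,"hand":0.045},{"dx":-0.036,"dy":-0.005,"dz":0,"rx":0,"ry":0,"rz":0,"hand":0.045},{"dx":-0.036,"dy":-0.005,"dz":0,"rx":0,"ry":0,"rz":0,"hand":0.045},{"dx":-0.036,"dy":-0.005,"dz":0,"rx":0,"ry":0,"rz":0,"hand":0.045},{"dx":-0.036,"dy":-0.005,"dz":0,"rx":0,"ry":0,"rz":0,"hand":0.045},{"dx":-0.036,"dy":-0.005,"dz":0,"rx":0,"ry":0,"rz":0,"hand":0.045},{"dx":-0.03,"dy":-0.006,"dz":0,"rx":0,"ry":0,"rz":0,"hand":0.045}]' >/dev/null; python3 -m pendant '[{"dx":0,"dy":0,"dz":0,"rx":0,"ry":0,"rz":-7,"hand":0.045},{"dx":0,"dy":0,"dz":0,"rx":0,"ry":0,"rz":-7,"hand":0.045},{"dx":0,"dy":0,"dz":0,"rx":0,"ry":0,"rz":-7,"hand":0.045},{"dx":0,"dy":0,"dz":0,"rx":0,"ry":0,"rz":-7,"hand":0.045},{"dx":0,"dy":0,"dz":0,"rx":0,"ry":0,"rz":0,"hand":0.045},{"dx":0,"dy":0,"dz":0,"rx":0,"ry":0,"rz":0,"hand":0.045}]' >/dev/null; python3 -c "
from h import *
go((.609,-.2475,.088),40.5)"
```

```text
t 11.37 pos [ 0.6061 -0.247   0.1962] x [-0.648  0.762  0.   ] y [0.762 0.648 0.   ] z [-0.  0. -1.] w 0.0451 F [-0.3 -0.6 -0.6]
tool shift mm [ -2.3   1.9 108.2]
cur yaw 40.4 rz -0.1 q6 -1.2
```

```bash
python3 -m pendant '[{"dx":-0.0023,"dy":0.0019,"dz":0.02,"rx":0,"ry":0,"rz":0,"hand":0.045},{"dx":0,"dy":0,"dz":0.025,"rx":0,"ry":0,"rz":0,"hand":0.045},{"dx":0,"dy":0,"dz":0.025,"rx":0,"ry":0,"rz":0,"hand":0.045},{"dx":0,"dy":0,"dz":0.02,"rx":0,"ry":0,"rz":0,"hand":0.045},{"dx":0,"dy":0,"dz":0.012,"rx":0,"ry":0,"rz":0,"hand":0.045},{"dx":0,"dy":0,"dz":0.006,"rx":0,"ry":0,"rz":0,"hand":0.045},{"dx":0,"dy":0,"dz":0,"rx":0,"ry":0,"rz":0,"hand":0.045},{"dx":0,"dy":0,"dz":0,"rx":0,"ry":0,"rz":0,"hand":0.045}]'; python3 -c "
from h import *
go((.609,-.2475,.088),40.5)
im=shot('scene'); f=im['bgr'][80:240,240:400]; cv2.imwrite('pics/sc4.png',cv2.resize(f,None,fx=3.5,fy=3.5))"
```

```text
clock: 12.03
position: [0.6097, -0.2479, 0.0888]
ee_rot: [0.001, 0.418, 0.908, -0.0]
contact_force: [-0.3, 0.1, -0.8]
width: 0.0453
gripper_force: 0.0
t 12.03 pos [ 0.6097 -0.2479  0.0888] x [-0.65   0.76  -0.001] y [0.76 0.65 0.  ] z [ 0.001 -0.001 -1.   ] w 0.0453 F [-0.3  0.1 -0.8]
tool shift mm [ 0.7 -0.3  0.8]
cur yaw 40.5 rz 0.0 q6 -1.2
```

View pics/sc4.png

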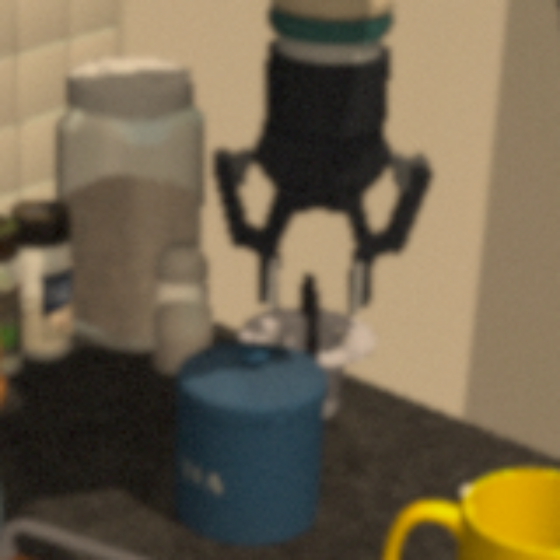

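The strainer handle is centred between the pads at crop (310,300). I'll grip and lift.

```bash
python3 -m pendant '[{"dx":0,"dy":0,"dz":0,"rx":0,"ry":0,"rz":0,"hand":0},{"dx":0,"dy":0,"dz":0,"rx":0,"ry":0,"rz":0,"hand":0},{"dx":0,"dy":0,"dz":0,"rx":0,"ry":0,"rz":0,"hand":0},{"dx":0,"dy":0,"dz":0,"rx":0,"ry":0,"rz":0,"hand":0},{"dx":0,"dy":0,"dz":0,"rx":0,"ry":0,"rz":0,"hand":0},{"dx":0,"dy":0,"dz":0,"rx":0,"ry":0,"rz":0,"hand":0}]' 50; python3 -m pendant '[{"dx":0,"dy":0,"dz":-0.004,"rx":0,"ry":0,"rz":0,"hand":0},{"dx":0,"dy":0,"dz":-0.01,"rx":0,"ry":0,"rz":0,"hand":0},{"dx":0,"dy":0,"dz":-0.018,"rx":0,"ry":0,"rz":0,"hand":0},{"dx":0,"dy":0,"dz":-0.02,"rx":0,"ry":0,"rz":0,"hand":0},{"dx":0,"dy":0,"dz":-0.022,"rx":0,"ry":0,"rz":0,"hand":0},{"dx":0,"dy":0,"dz":-0.022,"rx":0,"ry":0,"rz":0,"hand":0},{"dx":0,"dy":0,"dz":-0.022,"rx":0,"ry":0,"rz":0,"hand":0},{"dx":0,"dy":0,"dz":-0.022,"rx":0,"ry":0,"rz":0,"hand":0},{"dx":0,"dy":0,"dz":-0.015,"rx":0,"ry":0,"rz":0,"hand":0},{"dx":0,"dy":0,"dz":-0.008,"rx":0,"ry":0,"rz":0,"hand":0},{"dx":0,"dy":0,"dz":0,"rx":0,"ry":0,"rz":0,"hand":0}]'; python3 -c "
from h import *
im=shot('top','top3.png'); f=im['bgr'][150:290,110:300]; cv2.imwrite('pics/top3c.png',cv2.resize(f,None,fx=4,fy=4))
go((.5686,.124,.25))"
```

```text
clock: 12.58
position: [0.6098, -0.2479, 0.0891]
ee_rot: [0.001, 0.418, 0.908, -0.0]
contact_force: [-0.7, 0.9, 5.0]
width: 0.0069
gripper_force: 49.0
clock: 13.5
position: [0.6097, -0.248, 0.2535]
ee_rot: [0.002, 0.418, 0.908, -0.0]
contact_force: [-0.2, 0.3, -1.4]
width: 0.0071
gripper_force: 48.8
t 13.55 pos [ 0.6091 -0.2476  0.2517] x [-0.65   0.76  -0.001] y [0.76 0.65 0.  ] z [ 0.001 -0.001 -1.   ] w 0.0068 F [ 0.2 -0.1 -0.7]
tool shift mm [308.6 210.9   1.5]
```

View pics/top3c.png

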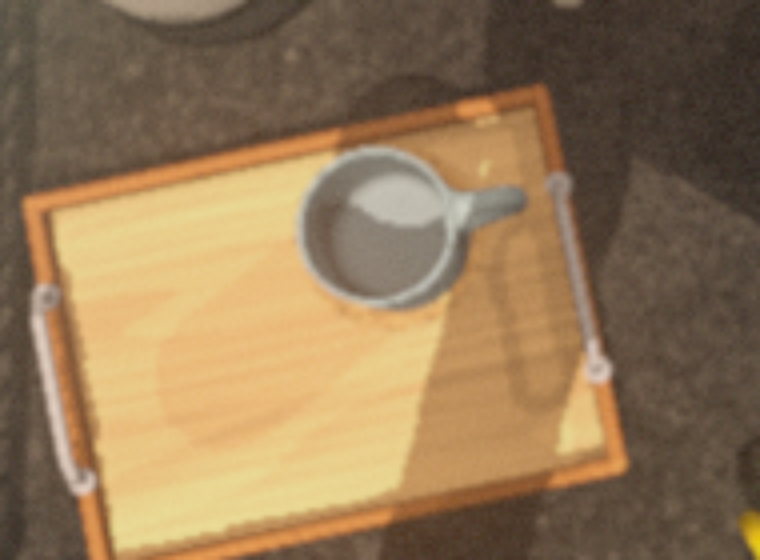

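The mug stands upright on the coaster with its mouth circle centred at pixel (205,206.8) and its handle pointing to the tray's right.

```bash
python3 -c "
from h import *
im=shot('top'); m=ray(im,[(205,206.75)],.106)[0]; print(m)
h=ray(im,[(110+521/4,150+200/4)],.086)[0]; print('handle dir',np.degrees(np.arctan2(*(h-m)[[1,0]])),np.linalg.norm((h-m)[:2]))
go((m[0]-.0005,m[1]+.0005,.25))"
```

```text
[0.56564182 0.1180593  0.106     ]
handle dir -77.29936036145342 0.07241590247978352
t 13.6 pos [ 0.6086 -0.2474  0.2504] x [-0.65   0.76   0.001] y [ 0.76   0.65  -0.001] z [-0.001  0.    -1.   ] w 0.0074 F [-0.6 -1.1 -1.1]
tool shift mm [306.2 205.    0.7]
```

```bash
python3 - <<'E'
from h import *
im=shot('top'); 
for c in [(.5686,.124),(.5656,.118)]: print(proj(im,[(*c,.106)]), proj(im,[(*c,.012)]))
f=im['bgr']; hsv=cv2.cvtColor(cv2.resize(f[150:290,110:300],None,fx=4,fy=4,interpolation=cv2.INTER_CUBIC),cv2.COLOR_BGR2HSV)
g=cv2.medianBlur(hsv[...,1],7)
for p2 in (40,30,20):
    c=cv2.HoughCircles(g,cv2.HOUGH_GRADIENT,1,100,param1=100,param2=p2,minRadius=74,maxRadius=86)
    if c is not None:
        for x,y,r in c[0][:3]: uv=((x+.5)/4-.5+110,(y+.5)/4-.5+150); print(p2,x,y,r,uv,ray(im,[uv],.106)[0])
E
```

```text
[[202.12459998 205.31133144]] [[208.47111201 209.14470253]]
[[205.02863963 206.7703445 ]] [[211.13245224 210.48163451]]
40 371.5 226.5 77.6 (np.float32(202.5), np.float32(206.25)) [0.56666993 0.1232043  0.106     ]
30 371.5 226.5 77.6 (np.float32(202.5), np.float32(206.25)) [0.56666993 0.1232043  0.106     ]
20 374.5 225.5 81.0 (np.float32(203.25), np.float32(206.0)) [0.56718375 0.121671   0.106     ]
```

```bash
python3 -m pendant '[{"dx":0.0106,"dy":0.0072,"dz":0,"rx":0,"ry":0,"rz":0,"hand":0},{"dx":0.0213,"dy":0.0144,"dz":0,"rx":0,"ry":0,"rz":0,"hand":0},{"dx":0.0266,"dy":0.018,"dz":0,"rx":0,"ry":0,"rz":0,"hand":0},{"dx":0.0319,"dy":0.0216,"dz":0,"rx":0,"ry":0,"rz":0,"hand":0},{"dx":0.0319,"dy":0.0216,"dz":0,"rx":0,"ry":0,"rz":0,"hand":0},{"dx":0.0319,"dy":0.0216,"dz":0,"rx":0,"ry":0,"rz":0,"hand":0},{"dx":0.0319,"dy":0.0216,"dz":0,"rx":0,"ry":0,"rz":0,"hand":0},{"dx":0.0319,"dy":0.0216,"dz":0,"rx":0,"ry":0,"rz":0,"hand":0},{"dx":0.0319,"dy":0.0216,"dz":0,"rx":0,"ry":0,"rz":0,"hand":0},{"dx":0.0266,"dy":0.018,"dz":0,"rx":0,"ry":0,"rz":0,"hand":0},{"dx":0.0213,"dy":0.0144,"dz":0,"rx":0,"ry":0,"rz":0,"hand":0},{"dx":0.0106,"dy":0.0072,"dz":0,"rx":0,"ry":0,"rz":0,"hand":0}]' >/dev/null;  python3 -m pendant '[{"dx":0,"dy":0,"dz":0,"rx":0,"ry":0,"rz":0,"hand":0},{"dx":0,"dy":0,"dz":0,"rx":0,"ry":0,"rz":0,"hand":0},{"dx":0,"dy":0,"dz":0,"rx":0,"ry":0,"rz":0,"hand":0}]' >/dev/null; python3 -c "
from h import *
go((.567,.1225,.25)); im=shot('scene'); f=im['bgr'][60:310,130:330]; cv2.imwrite('pics/sc5.png',cv2.resize(f,None,fx=2.4,fy=2.4))"
```

```text
t 14.9 pos [0.567  0.1214 0.2506] x [-0.65  0.76 -0.  ] y [ 0.76   0.65  -0.001] z [-0.001 -0.001 -1.   ] w 0.0069 F [-0.4 -1.  -0.9]
tool shift mm [0.8 0.7 0.6]
```

View pics/sc5.png

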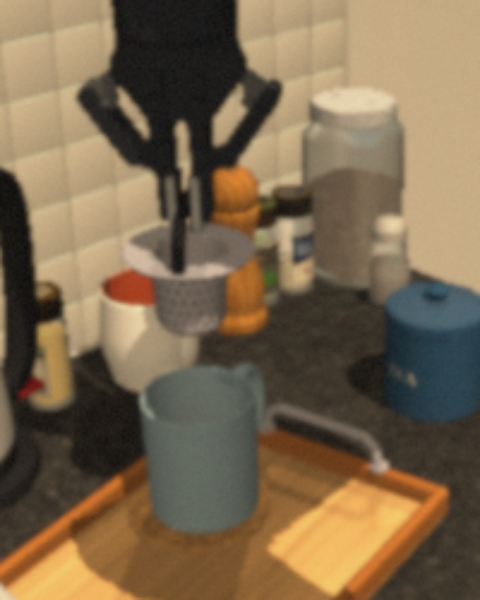

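The strainer hangs level above the mug, with its rim at crop (188,250) and the mug mouth at (203,393). I'll check the alignment numerically.

```bash
python3 -c "
from h import *
im=shot('scene'); print(proj(im,[(.567,.122,.106),(.567,.122,.215)]))
print(ray(im,[(214.6,223.8)],.106),ray(im,[(208.3,164.2)],.215))"
```

```text
[[211.90086337 224.19336894]
 [207.92659277 164.91506432]]
[[0.56473229 0.11798928 0.106     ]] [[0.56869447 0.11985287 0.215     ]]
```

```bash
python3 - <<'E'
from h import *
from scipy.optimize import least_squares
from scipy.ndimage import map_coordinates
im=shot('scene'); top=shot('top'); 
for name,cam,f,c0,a0,a1 in [("top",top,cv2.imread('pics/top3.png'),(204.3,206.3),100,260),("scene",im,im['bgr'],(214.6,223.8),None,None)]:
    hsv=cv2.cvtColor(f,cv2.COLOR_BGR2HSV)
    s=(hsv[...,1].astype(float)) if name=="top" else f[...,2].astype(float)
    if name=="top":
        P=[]
        for a in np.radians(np.arange(a0,a1,8)):
            r=np.arange(14,26,.1); v=map_coordinates(s,[c0[1]-r*np.sin(a),c0[0]+r*np.cos(a)],order=1)
            i=np.argmax(np.diff(v)); 
            g=np.gradient(np.convolve(v,np.ones(8)/8,'same'))[8:-8]; i=np.argmax(g)+8
            P.append((c0[0]+r[i]*np.cos(a),c0[1]-r[i]*np.sin(a)))
        W=ray(cam,P,.106)[:,:2]
        for R0 in (.0405,):
            q=least_squares(lambda c:np.hypot(*(W-c).T)-R0,[.567,.12],loss='soft_l1',f_scale=.001); print(name,q.x,np.round(q.fun*1e3,1))
    else:
        # left and right silhouette edges of body at mid height rows
        for row in (240,250,260): print(row,np.round(f[row,180:250,:].mean(1)).astype(int).tolist())
print(proj(im,[(.567,.122,.05),(.565,.118,.05)]))
E
```

```text
top [0.56684905 0.12207034] [ 2.5  1.6  1.3 -0.2 -0.3 -0.3 -0.6 -0.3 -0.3  0.2 -0.1  0.3 -0.7  0.2
  0.2  0.4  0.2  0.4  0.3  0.3]
240 [24, 28, 27, 18, 23, 24, 26, 24, 38, 54, 71, 80, 85, 85, 90, 92, 91, 93, 93, 97, 99, 98, 98, 98, 100, 99, 102, 98, 102, 102, 102, 103, 101, 100, 102, 98, 100, 101, 97, 97, 95, 97, 94, 94, 92, 92, 91, 91, 88, 88, 85, 81, 80, 79, 73, 70, 69, 73, 78, 86, 87, 86, 79, 77, 71, 68, 62, 60, 60, 50]
250 [23, 28, 30, 28, 25, 29, 20, 28, 43, 48, 63, 72, 79, 84, 84, 89, 89, 92, 93, 98, 95, 96, 97, 99, 98, 100, 101, 101, 101, 101, 99, 102, 101, 100, 100, 99, 100, 98, 96, 98, 97, 99, 96, 96, 94, 93, 90, 91, 87, 89, 85, 84, 81, 78, 75, 73, 72, 76, 83, 86, 85, 83, 83, 80, 80, 80, 80, 80, 80, 80]
260 [101, 77, 64, 64, 59, 51, 53, 54, 56, 57, 66, 71, 79, 80, 85, 86, 89, 89, 93, 94, 97, 96, 96, 99, 96, 97, 99, 99, 99, 102, 101, 100, 100, 101, 99, 98, 98, 99, 99, 96, 98, 99, 95, 91, 93, 92, 94, 88, 89, 87, 87, 84, 83, 78, 76, 73, 72, 77, 83, 88, 88, 86, 85, 93, 92, 93, 95, 101, 98, 102]
[[213.84165857 251.73333299]
 [216.34396625 251.26300787]]
```

Both cameras agree on the mug axis at about (0.567, 0.122). I'm lowering the strainer.

```bash
python3 -m pendant '[{"dx":0.001,"dy":0,"dz":0.008,"rx":0,"ry":0,"rz":0,"hand":0},{"dx":0,"dy":0,"dz":0.015,"rx":0,"ry":0,"rz":0,"hand":0},{"dx":0,"dy":0,"dz":0.015,"rx":0,"ry":0,"rz":0,"hand":0},{"dx":0,"dy":0,"dz":0.01,"rx":0,"ry":0,"rz":0,"hand":0},{"dx":0,"dy":0,"dz":0.005,"rx":0,"ry":0,"rz":0,"hand":0},{"dx":0,"dy":0,"dz":0.005,"rx":0,"ry":0,"rz":0,"hand":0},{"dx":0,"dy":0,"dz":0.005,"rx":0,"ry":0,"rz":0,"hand":0}]' |grep -E "pos|cont"; python3 -m pendant '[{"dx":0,"dy":0,"dz":0.004,"rx":0,"ry":0,"rz":0,"hand":0},{"dx":0,"dy":0,"dz":0.004,"rx":0,"ry":0,"rz":0,"hand":0},{"dx":0,"dy":0,"dz":0.004,"rx":0,"ry":0,"rz":0,"hand":0}]'|grep -E "pos|cont";python3 -c "
from h import *
go((.567,.1225,.143))"
```

```text
position: [0.5668, 0.1231, 0.1879]
contact_force: [0.4, 1.3, -1.2]
position: [0.5667, 0.1233, 0.1761]
contact_force: [0.2, -0.1, -1.1]
t 15.93 pos [0.5667 0.1233 0.1761] x [-0.65   0.76  -0.001] y [0.76  0.65  0.001] z [ 0.001  0.    -1.   ] w 0.007 F [ 0.2 -0.1 -1.1]
tool shift mm [-0.8 -0.3 33.1]
```

```bash
python3 -m pendant '[{"dx":0,"dy":0,"dz":0.006,"rx":0,"ry":0,"rz":0,"hand":0},{"dx":0,"dy":0,"dz":0.006,"rx":0,"ry":0,"rz":0,"hand":0},{"dx":0,"dy":0,"dz":0.006,"rx":0,"ry":0,"rz":0,"hand":0},{"dx":0,"dy":0,"dz":0.004,"rx":0,"ry":0,"rz":0,"hand":0},{"dx":0,"dy":0,"dz":0.004,"rx":0,"ry":0,"rz":0,"hand":0},{"dx":0,"dy":0,"dz":0.002,"rx":0,"ry":0,"rz":0,"hand":0},{"dx":0,"dy":0,"dz":0,"rx":0,"ry":0,"rz":0,"hand":0}]' |grep -E "pos|cont"; python3 -m pendant '[{"dx":0,"dy":0,"dz":0.0015,"rx":0,"ry":0,"rz":0,"hand":0},{"dx":0,"dy":0,"dz":0.0015,"rx":0,"ry":0,"rz":0,"hand":0},{"dx":0,"dy":0,"dz":0,"rx":0,"ry":0,"rz":0,"hand":0}]'|grep -E "pos|cont"; python3 -m pendant '[{"dx":0,"dy":0,"dz":0.001,"rx":0,"ry":0,"rz":0,"hand":0},{"dx":0,"dy":0,"dz":0,"rx":0,"ry":0,"rz":0,"hand":0}]'|grep -E "pos|cont"
```

```text
position: [0.5661, 0.1232, 0.1474]
contact_force: [-0.7, -0.1, -1.0]
position: [0.5664, 0.1232, 0.145]
contact_force: [-0.2, -0.3, -0.6]
position: [0.5665, 0.1233, 0.1444]
contact_force: [-0.7, 0.4, 1.3]
```

```bash
python3 -m pendant '[{"dx":0,"dy":0,"dz":0.0005,"rx":0,"ry":0,"rz":0,"hand":0},{"dx":0,"dy":0,"dz":0,"rx":0,"ry":0,"rz":0,"hand":0.015},{"dx":0,"dy":0,"dz":0,"rx":0,"ry":0,"rz":0,"hand":0.04},{"dx":0,"dy":0,"dz":0,"rx":0,"ry":0,"rz":0,"hand":0.04},{"dx":0,"dy":0,"dz":0,"rx":0,"ry":0,"rz":0,"hand":0.04},{"dx":0,"dy":0,"dz":0,"rx":0,"ry":0,"rz":0,"hand":0.04},{"dx":0,"dy":0,"dz":-0.01,"rx":0,"ry":0,"rz":0,"hand":0.04},{"dx":0,"dy":0,"dz":-0.025,"rx":0,"ry":0,"rz":0,"hand":0.04},{"dx":0,"dy":0,"dz":-0.035,"rx":0,"ry":0,"rz":0,"hand":0.04},{"dx":0,"dy":0,"dz":-0.035,"rx":0,"ry":0,"rz":0,"hand":0.04},{"dx":0,"dy":0,"dz":0,"rx":0,"ry":0,"rz":0,"hand":0.04}]'; python3 -c "
from h import *
go((.556,-.126,.25))
im=shot('scene'); f=im['bgr'][60:310,130:330]; cv2.imwrite('pics/sc6.png',cv2.resize(f,None,fx=2.4,fy=2.4))"
```

```text
clock: 17.85
position: [0.5704, 0.1236, 0.2569]
ee_rot: [0.006, 0.418, 0.908, 0.004]
contact_force: [1.3, -0.3, 1.4]
width: 0.0396
gripper_force: 0.0
t 17.85 pos [0.5704 0.1236 0.2569] x [-0.65   0.76  -0.009] y [0.759 0.65  0.012] z [ 0.015  0.001 -1.   ] w 0.0396 F [ 1.3 -0.3  1.4]
tool shift mm [-180.2 -173.4    6.3]
```

View pics/sc6.png

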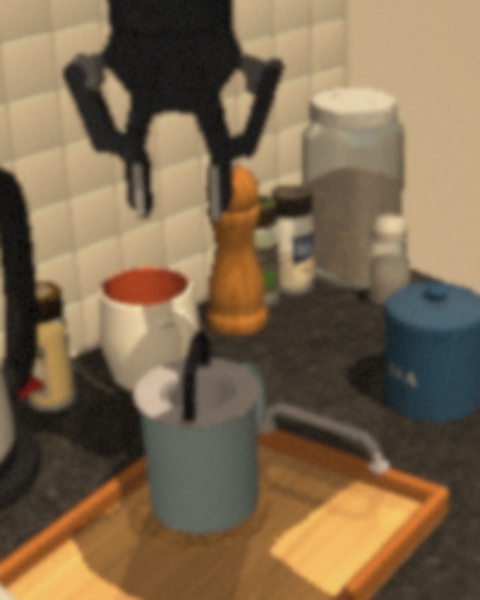

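The strainer hangs in the mug with its rim on the mouth, black handle upright at crop (195,375). Next is the tin.

```bash
python3 -m pendant '[{"dx":-0.011,"dy":-0.011,"dz":0,"rx":0,"ry":0,"rz":0,"hand":0.04},{"dx":-0.0225,"dy":-0.0217,"dz":0,"rx":0,"ry":0,"rz":0,"hand":0.04},{"dx":-0.027,"dy":-0.026,"dz":0,"rx":0,"ry":0,"rz":0,"hand":0.04},{"dx":-0.027,"dy":-0.026,"dz":0,"rx":0,"ry":0,"rz":0,"hand":0.04},{"dx":-0.027,"dy":-0.026,"dz":0,"rx":0,"ry":0,"rz":0,"hand":0.04},{"dx":-0.027,"dy":-0.026,"dz":0,"rx":0,"ry":0,"rz":0,"hand":0.04},{"dx":-0.0225,"dy":-0.0217,"dz":0,"rx":0,"ry":0,"rz":0,"hand":0.04},{"dx":-0.016,"dy":-0.015,"dz":0,"rx":0,"ry":0,"rz":0,"hand":0.04},{"dx":0,"dy":0,"dz":0.02,"rx":0,"ry":0,"rz":0,"hand":0.04},{"dx":0,"dy":0,"dz":0.03,"rx":0,"ry":0,"rz":0,"hand":0.04},{"dx":0,"dy":0,"dz":0.02,"rx":0,"ry":0,"rz":0,"hand":0.04},{"dx":0,"dy":0,"dz":0,"rx":0,"ry":0,"rz":0,"hand":0.04}]'|head -3; python3 -c "
from h import *
go((.556,-.126,.12))"
```

```text
clock: 18.9
position: [0.5482, -0.1254, 0.1737]
ee_rot: [-0.005, 0.418, 0.908, -0.0]
t 18.9 pos [ 0.5482 -0.1254  0.1737] x [-0.65   0.76   0.009] y [ 0.76   0.65  -0.005] z [-0.01   0.004 -1.   ] w 0.0402 F [-0.4 -0.6 -0.6]
tool shift mm [-6.   5.9 53.6]
```

```bash
python3 -m pendant '[{"dx":0,"dy":0.002,"dz":0.02,"rx":0,"ry":0,"rz":0,"hand":0.04},{"dx":0,"dy":0,"dz":0,"rx":0,"ry":0,"rz":0,"hand":0.04},{"dx":0,"dy":0,"dz":0,"rx":0,"ry":0,"rz":0,"hand":0.04},{"dx":0,"dy":0,"dz":0,"rx":0,"ry":0,"rz":0,"hand":0.04}]'|head -3; python3 -c "
from h import *
go((.556,-.126,.12))"
```

```text
clock: 19.23
position: [0.5539, -0.1251, 0.1598]
ee_rot: [0.001, 0.418, 0.908, -0.0]
t 19.23 pos [ 0.5539 -0.1251  0.1598] x [-0.651  0.759 -0.001] y [0.759 0.651 0.001] z [ 0.001 -0.001 -1.   ] w 0.04 F [0.4 0.2 1. ]
tool shift mm [-2.   1.  39.8]
```

```bash
python3 -m pendant '[{"dx":-0.002,"dy":0.001,"dz":0.012,"rx":0,"ry":0,"rz":0,"hand":0.035},{"dx":0,"dy":0,"dz":0.012,"rx":0,"ry":0,"rz":0,"hand":0.035},{"dx":0,"dy":0,"dz":0.01,"rx":0,"ry":0,"rz":0,"hand":0.035},{"dx":0,"dy":0,"dz":0.005,"rx":0,"ry":0,"rz":0,"hand":0.035},{"dx":0,"dy":0,"dz":0,"rx":0,"ry":0,"rz":0,"hand":0.035},{"dx":0,"dy":0,"dz":0,"rx":0,"ry":0,"rz":0,"hand":0.035}]'; python3 -c "
from h import *
st()
im=shot('scene'); f=im['bgr'][120:250,250:380]; cv2.imwrite('pics/sc7.png',cv2.resize(f,None,fx=4,fy=4))"
```

```text
clock: 19.73
position: [0.5556, -0.1259, 0.12]
ee_rot: [0.0, 0.418, 0.908, -0.0]
contact_force: [0.1, -0.7, 0.2]
width: 0.0348
gripper_force: 0.0
t 19.73 pos [ 0.5556 -0.1259  0.12  ] x [-0.65  0.76 -0.  ] y [0.76 0.65 0.  ] z [ 0. -0. -1.] w 0.0348 F [ 0.1 -0.7  0.2]
```

View pics/sc7.png

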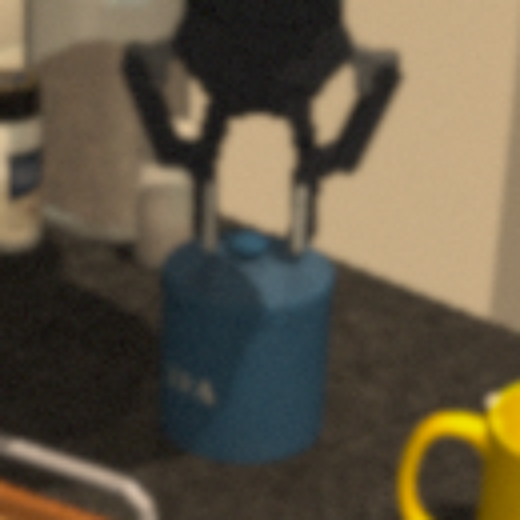

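The fingers straddle the knob at crop (250,240). I'll close and try a lift.

```bash
python3 -m pendant '[{"dx":0,"dy":0,"dz":0,"rx":0,"ry":0,"rz":0,"hand":0},{"dx":0,"dy":0,"dz":0,"rx":0,"ry":0,"rz":0,"hand":0},{"dx":0,"dy":0,"dz":0,"rx":0,"ry":0,"rz":0,"hand":0},{"dx":0,"dy":0,"dz":0,"rx":0,"ry":0,"rz":0,"hand":0},{"dx":0,"dy":0,"dz":0,"rx":0,"ry":0,"rz":0,"hand":0}]' 80; python3 -m pendant '[{"dx":0,"dy":0,"dz":-0.003,"rx":0,"ry":0,"rz":0,"hand":0},{"dx":0,"dy":0,"dz":-0.006,"rx":0,"ry":0,"rz":0,"hand":0},{"dx":0,"dy":0,"dz":-0.01,"rx":0,"ry":0,"rz":0,"hand":0},{"dx":0,"dy":0,"dz":-0.015,"rx":0,"ry":0,"rz":0,"hand":0},{"dx":0,"dy":0,"dz":-0.018,"rx":0,"ry":0,"rz":0,"hand":0},{"dx":0,"dy":0,"dz":-0.02,"rx":0,"ry":0,"rz":0,"hand":0},{"dx":0,"dy":0,"dz":-0.02,"rx":0,"ry":0,"rz":0,"hand":0},{"dx":0,"dy":0,"dz":-0.018,"rx":0,"ry":0,"rz":0,"hand":0},{"dx":0,"dy":0,"dz":-0.015,"rx":0,"ry":0,"rz":0,"hand":0},{"dx":0,"dy":0,"dz":-0.01,"rx":0,"ry":0,"rz":0,"hand":0},{"dx":0,"dy":0,"dz":-0.005,"rx":0,"ry":0,"rz":0,"hand":0},{"dx":0,"dy":0,"dz":0,"rx":0,"ry":0,"rz":0,"hand":0}]'; python3 -c "
from h import *
go((.5432,.2294,.26))"
```

```text
clock: 20.2
position: [0.5564, -0.1258, 0.1206]
ee_rot: [0.001, 0.418, 0.908, 0.0]
contact_force: [0.6, 1.8, 5.9]
width: 0.0132
gripper_force: 78.4
clock: 21.2
position: [0.5556, -0.1261, 0.2607]
ee_rot: [0.001, 0.418, 0.908, -0.0]
contact_force: [0.5, 0.0, -2.3]
width: 0.0139
gripper_force: 78.4
t 21.2 pos [ 0.5556 -0.1261  0.2607] x [-0.65   0.76  -0.002] y [0.76  0.65  0.001] z [ 0.002 -0.001 -1.   ] w 0.0139 F [ 0.5  0.  -2.3]
tool shift mm [278.1 221.7   0.4]
```

```bash
python3 -m pendant '[{"dx":0.0096,"dy":0.0076,"dz":-0.01,"rx":0,"ry":0,"rz":0,"hand":0},{"dx":0.0192,"dy":0.0153,"dz":-0.02,"rx":0,"ry":0,"rz":0,"hand":0},{"dx":0.024,"dy":0.0191,"dz":-0.02,"rx":0,"ry":0,"rz":0,"hand":0},{"dx":0.0288,"dy":0.0229,"dz":-0.01,"rx":0,"ry":0,"rz":0,"hand":0},{"dx":0.0288,"dy":0.0229,"dz":0,"rx":0,"ry":0,"rz":0,"hand":0},{"dx":0.0288,"dy":0.0229,"dz":0,"rx":0,"ry":0,"rz":0,"hand":0},{"dx":0.0288,"dy":0.0229,"dz":0,"rx":0,"ry":0,"rz":0,"hand":0},{"dx":0.0288,"dy":0.0229,"dz":0,"rx":0,"ry":0,"rz":0,"hand":0},{"dx":0.0288,"dy":0.0229,"dz":0,"rx":0,"ry":0,"rz":0,"hand":0},{"dx":0.024,"dy":0.0191,"dz":0,"rx":0,"ry":0,"rz":0,"hand":0},{"dx":0.0192,"dy":0.0153,"dz":0,"rx":0,"ry":0,"rz":0,"hand":0},{"dx":0.0096,"dy":0.0076,"dz":0,"rx":0,"ry":0,"rz":0,"hand":0}]';  python3 -m pendant '[{"dx":0,"dy":0,"dz":0,"rx":0,"ry":0,"rz":0,"hand":0},{"dx":0,"dy":0,"dz":0,"rx":0,"ry":0,"rz":0,"hand":0},{"dx":0,"dy":0,"dz":0,"rx":0,"ry":0,"rz":0,"hand":0},{"dx":0,"dy":0,"dz":0,"rx":0,"ry":0,"rz":0,"hand":0}]' >/dev/null; python3 -c "
from h import *
go((.5432,.2294,.1286)); im=shot('scene','sc8.png')"
```

```text
clock: 22.2
position: [0.5409, 0.2336, 0.3187]
ee_rot: [-0.002, 0.416, 0.909, 0.0]
contact_force: [0.2, -0.2, -2.3]
width: 0.014
gripper_force: 78.5
t 22.53 pos [0.5425 0.2283 0.3195] x [-0.649  0.761 -0.   ] y [ 0.761  0.649 -0.001] z [-0.    -0.001 -1.   ] w 0.0137 F [-0.1 -0.8 -3.3]
tool shift mm [  0.5   1.4 190.9]
```

View pics/sc8.png

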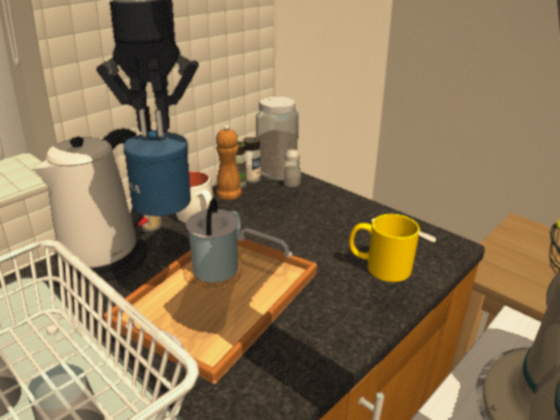

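The tin hangs upright above its place at (158,170), and the mug and strainer stand undisturbed at (215,245). I'm lowering the tin.

```bash
python3 -m pendant '[{"dx":0.0005,"dy":0.001,"dz":0.01,"rx":0,"ry":0,"rz":0,"hand":0},{"dx":0,"dy":0,"dz":0.02,"rx":0,"ry":0,"rz":0,"hand":0},{"dx":0,"dy":0,"dz":0.025,"rx":0,"ry":0,"rz":0,"hand":0},{"dx":0,"dy":0,"dz":0.025,"rx":0,"ry":0,"rz":0,"hand":0},{"dx":0,"dy":0,"dz":0.025,"rx":0,"ry":0,"rz":0,"hand":0},{"dx":0,"dy":0,"dz":0.025,"rx":0,"ry":0,"rz":0,"hand":0},{"dx":0,"dy":0,"dz":0.02,"rx":0,"ry":0,"rz":0,"hand":0},{"dx":0,"dy":0,"dz":0.015,"rx":0,"ry":0,"rz":0,"hand":0},{"dx":0,"dy":0,"dz":0.01,"rx":0,"ry":0,"rz":0,"hand":0},{"dx":0,"dy":0,"dz":0.006,"rx":0,"ry":0,"rz":0,"hand":0},{"dx":0,"dy":0,"dz":0.003,"rx":0,"ry":0,"rz":0,"hand":0},{"dx":0,"dy":0,"dz":0,"rx":0,"ry":0,"rz":0,"hand":0}]' |grep -E "pos|cont"; python3 -m pendant '[{"dx":0,"dy":0,"dz":0.0015,"rx":0,"ry":0,"rz":0,"hand":0},{"dx":0,"dy":0,"dz":0.0015,"rx":0,"ry":0,"rz":0,"hand":0},{"dx":0,"dy":0,"dz":0,"rx":0,"ry":0,"rz":0,"hand":0}]'|grep -E "pos|cont"
```

```text
position: [0.5431, 0.2304, 0.1354]
contact_force: [-0.5, 0.1, -2.7]
position: [0.5432, 0.2307, 0.1331]
contact_force: [-0.3, -0.7, -2.3]
```

```bash
python3 -m pendant '[{"dx":0,"dy":0,"dz":0.0015,"rx":0,"ry":0,"rz":0,"hand":0},{"dx":0,"dy":0,"dz":0.0015,"rx":0,"ry":0,"rz":0,"hand":0},{"dx":0,"dy":0,"dz":0,"rx":0,"ry":0,"rz":0,"hand":0}]'|grep -E "pos|cont";python3 -m pendant '[{"dx":0,"dy":0,"dz":0.001,"rx":0,"ry":0,"rz":0,"hand":0},{"dx":0,"dy":0,"dz":0,"rx":0,"ry":0,"rz":0,"hand":0}]'|grep -E "pos|cont";python3 -m pendant '[{"dx":0,"dy":0,"dz":0.001,"rx":0,"ry":0,"rz":0,"hand":0},{"dx":0,"dy":0,"dz":0,"rx":0,"ry":0,"rz":0,"hand":0}]'|grep -E "pos|cont"
```

```text
position: [0.5428, 0.2306, 0.1294]
contact_force: [-0.6, -0.4, -2.5]
position: [0.5432, 0.2308, 0.1288]
contact_force: [0.4, 0.4, -1.5]
position: [0.5438, 0.2312, 0.1285]
contact_force: [0.3, 1.5, 2.9]
```

```bash
python3 -m pendant '[{"dx":0,"dy":0,"dz":0,"rx":0,"ry":0,"rz":0,"hand":0.02},{"dx":0,"dy":0,"dz":0,"rx":0,"ry":0,"rz":0,"hand":0.04},{"dx":0,"dy":0,"dz":0,"rx":0,"ry":0,"rz":0,"hand":0.04},{"dx":0,"dy":0,"dz":0,"rx":0,"ry":0,"rz":0,"hand":0.04},{"dx":0,"dy":0,"dz":0,"rx":0,"ry":0,"rz":0,"hand":0.04},{"dx":0,"dy":0,"dz":-0.01,"rx":0,"ry":0,"rz":0,"hand":0.04},{"dx":0,"dy":0,"dz":-0.02,"rx":0,"ry":0,"rz":0,"hand":0.04},{"dx":0,"dy":0,"dz":-0.03,"rx":0,"ry":0,"rz":0,"hand":0.04},{"dx":0,"dy":0,"dz":-0.03,"rx":0,"ry":0,"rz":0,"hand":0.04},{"dx":0,"dy":0,"dz":-0.02,"rx":0,"ry":0,"rz":0,"hand":0.045},{"dx":0,"dy":0,"dz":0,"rx":0,"ry":0,"rz":0,"hand":0.045},{"dx":0,"dy":0,"dz":0,"rx":0,"ry":0,"rz":0,"hand":0.045}]'; python3 -c "
from h import *
go((.403,-.242,.22),102.1)"
```

```text
clock: 25.42
position: [0.5435, 0.2308, 0.2395]
ee_rot: [0.001, 0.418, 0.908, 0.001]
contact_force: [-0.4, 0.0, -0.1]
width: 0.0448
gripper_force: 0.0
t 25.42 pos [0.5435 0.2308 0.2395] x [-0.65   0.76  -0.002] y [0.76  0.65  0.003] z [ 0.004  0.001 -1.   ] w 0.0448 F [-0.4  0.  -0.1]
tool shift mm [-267.7 -414.3   18.6]
cur yaw 40.6 rz -61.5 q6 -0.42
```

```bash
python3 -m pendant '[{"dx":-0.0095,"dy":-0.0148,"dz":0,"rx":0,"ry":0,"rz":0,"hand":0.045},{"dx":-0.0191,"dy":-0.0296,"dz":0,"rx":0,"ry":0,"rz":0,"hand":0.045},{"dx":-0.0191,"dy":-0.0296,"dz":0,"rx":0,"ry":0,"rz":0,"hand":0.045},{"dx":-0.0191,"dy":-0.0296,"dz":0,"rx":0,"ry":0,"rz":0,"hand":0.045},{"dx":-0.0191,"dy":-0.0296,"dz":0,"rx":0,"ry":0,"rz":0,"hand":0.045},{"dx":-0.0191,"dy":-0.0296,"dz":0,"rx":0,"ry":0,"rz":0,"hand":0.045},{"dx":-0.0191,"dy":-0.0296,"dz":0,"rx":0,"ry":0,"rz":0,"hand":0.045},{"dx":-0.0191,"dy":-0.0296,"dz":0,"rx":0,"ry":0,"rz":0,"hand":0.045},{"dx":-0.0191,"dy":-0.0296,"dz":0,"rx":0,"ry":0,"rz":0,"hand":0.045},{"dx":-0.0191,"dy":-0.0296,"dz":0,"rx":0,"ry":0,"rz":0,"hand":0.045},{"dx":-0.0191,"dy":-0.0296,"dz":0,"rx":0,"ry":0,"rz":0,"hand":0.045},{"dx":-0.0191,"dy":-0.0296,"dz":0,"rx":0,"ry":0,"rz":0,"hand":0.045}]'>/dev/null;  python3 -m pendant '[{"dx":-0.0191,"dy":-0.0296,"dz":0,"rx":0,"ry":0,"rz":0,"hand":0.045},{"dx":-0.0191,"dy":-0.0296,"dz":0,"rx":0,"ry":0,"rz":0,"hand":0.045},{"dx":-0.0095,"dy":-0.0148,"dz":0,"rx":0,"ry":0,"rz":0,"hand":0.045},{"dx":0,"dy":0,"dz":0,"rx":0,"ry":0,"rz":-6.8,"hand":0.045},{"dx":0,"dy":0,"dz":0,"rx":0,"ry":0,"rz":-6.8,"hand":0.045},{"dx":0,"dy":0,"dz":0,"rx":0,"ry":0,"rz":-6.8,"hand":0.045},{"dx":0,"dy":0,"dz":0,"rx":0,"ry":0,"rz":-6.8,"hand":0.045},{"dx":0,"dy":0,"dz":0,"rx":0,"ry":0,"rz":-6.8,"hand":0.045},{"dx":0,"dy":0,"dz":0,"rx":0,"ry":0,"rz":-6.8,"hand":0.045},{"dx":0,"dy":0,"dz":0,"rx":0,"ry":0,"rz":-6.8,"hand":0.045},{"dx":0,"dy":0,"dz":0,"rx":0,"ry":0,"rz":-6.8,"hand":0.045},{"dx":0,"dy":0,"dz":0,"rx":0,"ry":0,"rz":-6.8,"hand":0.045}]'>/dev/null; python3 -m pendant '[{"dx":0,"dy":0,"dz":0,"rx":0,"ry":0,"rz":0,"hand":0.045},{"dx":0,"dy":0,"dz":0,"rx":0,"ry":0,"rz":0,"hand":0.045}]'>/dev/null; python3 -c "
from h import *
go((.403,-.242,.03),102.1)"
```

```text
t 27.58 pos [ 0.4014 -0.2414  0.2365] x [-0.98  -0.201  0.002] y [-0.201  0.98   0.002] z [-0.002  0.001 -1.   ] w 0.0449 F [ 0.1 -0.1  0.4]
tool shift mm [ -1.8  -1.2 206.5]
cur yaw 101.6 rz -0.5 q6 -2.46
```

```bash
python3 -m pendant '[{"dx":-0.0018,"dy":-0.0012,"dz":0.03,"rx":0,"ry":0,"rz":-0.5,"hand":0.045},{"dx":0,"dy":0,"dz":0.035,"rx":0,"ry":0,"rz":0,"hand":0.045},{"dx":0,"dy":0,"dz":0.035,"rx":0,"ry":0,"rz":0,"hand":0.045},{"dx":0,"dy":0,"dz":0.035,"rx":0,"ry":0,"rz":0,"hand":0.045},{"dx":0,"dy":0,"dz":0.03,"rx":0,"ry":0,"rz":0,"hand":0.045},{"dx":0,"dy":0,"dz":0.022,"rx":0,"ry":0,"rz":0,"hand":0.035},{"dx":0,"dy":0,"dz":0.012,"rx":0,"ry":0,"rz":0,"hand":0.035},{"dx":0,"dy":0,"dz":0.006,"rx":0,"ry":0,"rz":0,"hand":0.035},{"dx":0,"dy":0,"dz":0,"rx":0,"ry":0,"rz":0,"hand":0.035},{"dx":0,"dy":0,"dz":0,"rx":0,"ry":0,"rz":0,"hand":0.035}]'; python3 -m pendant '[{"dx":0,"dy":0,"dz":0.002,"rx":0,"ry":0,"rz":0,"hand":0.035},{"dx":0,"dy":0,"dz":0.002,"rx":0,"ry":0,"rz":0,"hand":0.035},{"dx":0,"dy":0,"dz":0.002,"rx":0,"ry":0,"rz":0,"hand":0.035},{"dx":0,"dy":0,"dz":0,"rx":0,"ry":0,"rz":0,"hand":0.035}]'
```

```text
clock: 28.42
position: [0.4042, -0.2429, 0.0327]
ee_rot: [-0.0, -0.106, 0.994, -0.0]
contact_force: [-0.4, -0.5, -0.2]
width: 0.0353
gripper_force: 0.0
clock: 28.75
position: [0.4041, -0.2428, 0.0268]
ee_rot: [0.0, -0.107, 0.994, -0.0]
contact_force: [0.0, 0.2, -0.0]
width: 0.0352
gripper_force: 0.0
```

Down 3 mm more, then close.

```bash
python3 -m pendant '[{"dx":0,"dy":0,"dz":0.0015,"rx":0,"ry":0,"rz":0,"hand":0.035},{"dx":0,"dy":0,"dz":0.0015,"rx":0,"ry":0,"rz":0,"hand":0.035},{"dx":0,"dy":0,"dz":0,"rx":0,"ry":0,"rz":0,"hand":0.035}]' |grep -E "pos|cont"; python3 -m pendant '[{"dx":0,"dy":0,"dz":0,"rx":0,"ry":0,"rz":0,"hand":0},{"dx":0,"dy":0,"dz":0,"rx":0,"ry":0,"rz":0,"hand":0},{"dx":0,"dy":0,"dz":0,"rx":0,"ry":0,"rz":0,"hand":0},{"dx":0,"dy":0,"dz":0,"rx":0,"ry":0,"rz":0,"hand":0},{"dx":0,"dy":0,"dz":0,"rx":0,"ry":0,"rz":0,"hand":0},{"dx":0,"dy":0,"dz":0,"rx":0,"ry":0,"rz":0,"hand":0}]' 40
```

```text
position: [0.4039, -0.2427, 0.0235]
contact_force: [0.1, 1.3, -0.5]
clock: 29.5
position: [0.404, -0.243, 0.0248]
ee_rot: [0.0, -0.107, 0.994, -0.0]
contact_force: [-2.8, 1.0, 11.7]
width: 0.0177
gripper_force: 37.5
```

```bash
python3 -m pendant '[{"dx":0,"dy":0,"dz":-0.003,"rx":0,"ry":0,"rz":0,"hand":0},{"dx":0,"dy":0,"dz":-0.008,"rx":0,"ry":0,"rz":0,"hand":0},{"dx":0,"dy":0,"dz":-0.015,"rx":0,"ry":0,"rz":0,"hand":0},{"dx":0,"dy":0,"dz":-0.02,"rx":0,"ry":0,"rz":0,"hand":0},{"dx":0,"dy":0,"dz":-0.02,"rx":0,"ry":0,"rz":0,"hand":0},{"dx":0,"dy":0,"dz":-0.025,"rx":0,"ry":0,"rz":0,"hand":0},{"dx":0,"dy":0,"dz":-0.025,"rx":0,"ry":0,"rz":0,"hand":0},{"dx":0,"dy":0,"dz":-0.025,"rx":0,"ry":0,"rz":0,"hand":0},{"dx":0,"dy":0,"dz":-0.025,"rx":0,"ry":0,"rz":0,"hand":0},{"dx":0,"dy":0,"dz":-0.015,"rx":0,"ry":0,"rz":0,"hand":0},{"dx":0,"dy":0,"dz":-0.008,"rx":0,"ry":0,"rz":0,"hand":0},{"dx":0,"dy":0,"dz":0,"rx":0,"ry":0,"rz":0,"hand":0}]'; cat > chk.py <<'E'
from h import *
im=shot('top','top9.png'); f=im['bgr'].astype(int)
# original spoon handle end region
old=cv2.imread('pics/top0.png').astype(int)
d=np.abs(f-old).sum(2)
u=proj(im,[(.345,-.2545,.006),(.46,-.23,.006)]); print(u)
for x,y in u.astype(int): print('old',old[y-1:y+2,x-1:x+2].mean((0,1)).round(),'now',f[y-1:y+2,x-1:x+2].mean((0,1)).round())
E
python3 chk.py; python3 -c "
from h import *
c=np.array([.5144,.1608]); t=np.radians(12.5); M=np.array([[np.cos(t),-np.sin(t)],[np.sin(t),np.cos(t)]])
p=c+M@[-.055,.006]; print(p); go((*p,.19),12.5)"
```

```text
clock: 30.5
position: [0.4048, -0.2433, 0.2143]
ee_rot: [0.001, -0.107, 0.994, -0.001]
contact_force: [-0.0, 0.1, -1.0]
width: 0.0003
gripper_force: 0.0
[[378.49750223 309.79706759]
 [366.87923293 257.83392952]]
old [202. 227. 230.] now [195. 218. 221.]
old [128. 148. 165.] now [196. 221. 229.]
[0.45940508 0.1547536 ]
t 30.55 pos [ 0.4041 -0.2428  0.2128] x [-0.977 -0.213 -0.001] y [-0.213  0.977 -0.001] z [ 0.001 -0.001 -1.   ] w -0.0 F [0.3 0.1 0.2]
tool shift mm [-138.5  376.7   22.6]
cur yaw 102.3 rz 89.8 q6 -2.47
```

```bash
python3 -m pendant '[{"dx":0.03,"dy":0.03,"dz":-0.01,"rx":0,"ry":0,"rz":0,"hand":0.045},{"dx":0.03,"dy":0.03,"dz":-0.01,"rx":0,"ry":0,"rz":0,"hand":0.045},{"dx":0.03,"dy":0.03,"dz":-0.01,"rx":0,"ry":0,"rz":0,"hand":0.045},{"dx":0.02,"dy":0.03,"dz":0,"rx":0,"ry":0,"rz":0,"hand":0.045},{"dx":0.02,"dy":0.03,"dz":0,"rx":0,"ry":0,"rz":0,"hand":0.045},{"dx":0,"dy":0,"dz":0,"rx":0,"ry":0,"rz":0,"hand":0.045},{"dx":0,"dy":0,"dz":0,"rx":0,"ry":0,"rz":0,"hand":0.045}]' |head -2; cat > sp.py <<'E'
from h import *
im=shot('top','top9.png'); f=im['bgr']; g=f.min(2)
for nm,ff in (("old",cv2.imread('pics/top0.png')),("now",f)):
    g=ff.min(2); m=np.zeros_like(g); m[240:330,345:398]=(g[240:330,345:398]>105)*255
    cs,_=cv2.findContours(m,cv2.RETR_EXTERNAL,cv2.CHAIN_APPROX_NONE)
    for c in sorted(cs,key=cv2.contourArea)[::-1][:3]:
        if cv2.contourArea(c)<15: continue
        W=ray(im,c.reshape(-1,2),.006)[:,:2]; r=cv2.minAreaRect((W*1e3).astype(np.float32)); print(nm,cv2.contourArea(c),np.round(r[0],1),np.round(r[1],1),round(r[2],1))
print(g[238:330:3,346:398:2].tolist() if 0 else '')
st()
E
python3 sp.py
```

```text
clock: 31.13
position: [0.248, -0.1252, 0.24]
old 381.5 [ 403.2 -242.3] [137.1  25.8] 15.8
now 428.0 [ 404.7 -241.8] [138.5  29.9] 10.0

t 31.18 pos [ 0.2494 -0.1264  0.2405] x [-0.977 -0.213  0.   ] y [-0.213  0.977  0.   ] z [-0.  0. -1.] w 0.0454 F [ 0.1  0.4 -0.5]
```

```bash
python3 - <<'E'
from h import *
im=shot('top'); g=im['bgr'].min(2); ys,xs=np.nonzero(g[240:330,345:398]>105); W=ray(im,np.c_[xs+345,ys+240],.006)[:,:2]
m=W.mean(0); u=np.linalg.svd(W-m)[2][0]; u=u*np.sign(u[0]); v=np.array([-u[1],u[0]])
a=(W-[.4045,-.242])@u*1e3; b=(W-[.4045,-.242])@v*1e3
print("ang",np.degrees(np.arctan2(u[1],u[0])))
for lo in range(-75,75,10):
    k=(a>=lo)&(a<lo+10)
    if k.any(): print(lo,round(k.sum()*2.25**2/10,1),np.round([b[k].min(),b[k].max()],1))
go((.4045,-.242,.24),101.5)
E
```

```text
ang 13.12606711755318
-75 7.6 [-10.    6.3]
-65 19.7 [-11.5   7.4]
-55 17.7 [-11.    5.9]
-45 17.2 [-10.9   5.4]
-35 16.2 [-10.3   4.9]
-25 13.2 [-9.7  2.8]
-15 12.7 [-9.6  2.3]
-5 12.2 [-9.   1.8]
5 10.6 [-8.4  1.4]
15 11.1 [-8.9  2.5]
25 21.3 [-14.3   9.1]
35 29.4 [-16.4  12.4]
45 30.4 [-17.5  11.9]
55 24.8 [-15.3  10.3]
65 5.6 [-10.3   3.3]
t 31.23 pos [ 0.2501 -0.1271  0.2407] x [-0.977 -0.213  0.   ] y [-0.213  0.977  0.   ] z [-0.  0. -1.] w 0.0451 F [-0.2 -0.5 -0.3]
tool shift mm [-126.5 -145.1    0.7]
cur yaw 102.3 rz 0.8 q6 -2.51
```

```bash
python3 -m pendant '[{"dx":-0.021,"dy":-0.0248,"dz":0,"rx":0,"ry":0,"rz":0,"hand":0.035},{"dx":-0.021,"dy":-0.0248,"dz":0,"rx":0,"ry":0,"rz":0,"hand":0.035},{"dx":-0.021,"dy":-0.0248,"dz":0.02,"rx":0,"ry":0,"rz":0,"hand":0.035},{"dx":-0.021,"dy":-0.0248,"dz":0.02,"rx":0,"ry":0,"rz":0,"hand":0.035},{"dx":-0.021,"dy":-0.0248,"dz":0.02,"rx":0,"ry":0,"rz":0,"hand":0.035},{"dx":-0.021,"dy":-0.0248,"dz":0.02,"rx":0,"ry":0,"rz":-0.8,"hand":0.03},{"dx":0,"dy":0,"dz":0.03,"rx":0,"ry":0,"rz":0,"hand":0.03},{"dx":0,"dy":0,"dz":0.03,"rx":0,"ry":0,"rz":0,"hand":0.03},{"dx":0,"dy":0,"dz":0.02,"rx":0,"ry":0,"rz":0,"hand":0.03},{"dx":0,"dy":0,"dz":0.01,"rx":0,"ry":0,"rz":0,"hand":0.03},{"dx":0,"dy":0,"dz":0,"rx":0,"ry":0,"rz":0,"hand":0.03},{"dx":0,"dy":0,"dz":0,"rx":0,"ry":0,"rz":0,"hand":0.03}]' |head -2; python3 -c "
from h import *
go((.405,-.2455,.024),103.1)"
```

```text
clock: 32.23
position: [0.4049, -0.2459, 0.0698]
t 32.23 pos [ 0.4049 -0.2459  0.0698] x [-0.974 -0.226  0.002] y [-0.226  0.974  0.002] z [-0.002  0.002 -1.   ] w 0.0301 F [-0.  -0.8  0.6]
tool shift mm [-0.2  0.2 45.8]
cur yaw 103.1 rz -0.0 q6 -2.49
```

```bash
python3 -m pendant '[{"dx":0,"dy":0,"dz":0.015,"rx":0,"ry":0,"rz":0,"hand":0.03},{"dx":0,"dy":0,"dz":0.015,"rx":0,"ry":0,"rz":0,"hand":0.03},{"dx":0,"dy":0,"dz":0.01,"rx":0,"ry":0,"rz":0,"hand":0.03},{"dx":0,"dy":0,"dz":0.005,"rx":0,"ry":0,"rz":0,"hand":0.03},{"dx":0,"dy":0,"dz":0.002,"rx":0,"ry":0,"rz":0,"hand":0.03},{"dx":0,"dy":0,"dz":0,"rx":0,"ry":0,"rz":0,"hand":0.03}]' |grep -E "pos|cont";python3 -m pendant '[{"dx":0,"dy":0,"dz":0.0015,"rx":0,"ry":0,"rz":0,"hand":0.03},{"dx":0,"dy":0,"dz":0,"rx":0,"ry":0,"rz":0,"hand":0.03}]' |grep -E "pos|cont";python3 -m pendant '[{"dx":0,"dy":0,"dz":0.0015,"rx":0,"ry":0,"rz":0,"hand":0.03},{"dx":0,"dy":0,"dz":0,"rx":0,"ry":0,"rz":0,"hand":0.03}]' |grep -E "pos|cont"
```

```text
position: [0.4051, -0.246, 0.0246]
contact_force: [-0.0, -0.3, -1.0]
position: [0.4051, -0.2459, 0.0233]
contact_force: [0.4, -0.3, -0.3]
position: [0.4047, -0.2456, 0.0215]
contact_force: [0.2, 0.3, 0.1]
```

```bash
python3 -m pendant '[{"dx":0,"dy":0,"dz":0.001,"rx":0,"ry":0,"rz":0,"hand":0.03},{"dx":0,"dy":0,"dz":0,"rx":0,"ry":0,"rz":0,"hand":0.03}]' |grep -E "pos|cont";python3 -m pendant '[{"dx":0,"dy":0,"dz":0,"rx":0,"ry":0,"rz":0,"hand":0},{"dx":0,"dy":0,"dz":0,"rx":0,"ry":0,"rz":0,"hand":0},{"dx":0,"dy":0,"dz":0,"rx":0,"ry":0,"rz":0,"hand":0},{"dx":0,"dy":0,"dz":0,"rx":0,"ry":0,"rz":0,"hand":0},{"dx":0,"dy":0,"dz":0,"rx":0,"ry":0,"rz":0,"hand":0},{"dx":0,"dy":0,"dz":0,"rx":0,"ry":0,"rz":0,"hand":0}]' 40
```

```text
position: [0.4045, -0.2455, 0.0203]
contact_force: [1.0, 0.1, -1.0]
clock: 33.73
position: [0.4046, -0.2454, 0.0205]
ee_rot: [0.0, -0.114, 0.994, -0.0]
contact_force: [-1.2, 0.1, 5.3]
width: 0.0209
gripper_force: 39.1
```

```bash
python3 -m pendant '[{"dx":0,"dy":0,"dz":-0.001,"rx":0,"ry":0,"rz":0,"hand":0},{"dx":0,"dy":0,"dz":-0.002,"rx":0,"ry":0,"rz":0,"hand":0},{"dx":0,"dy":0,"dz":-0.004,"rx":0,"ry":0,"rz":0,"hand":0},{"dx":0,"dy":0,"dz":-0.006,"rx":0,"ry":0,"rz":0,"hand":0},{"dx":0,"dy":0,"dz":-0.008,"rx":0,"ry":0,"rz":0,"hand":0},{"dx":0,"dy":0,"dz":0,"rx":0,"ry":0,"rz":0,"hand":0}]'
```

```text
clock: 34.23
position: [0.4055, -0.2462, 0.0429]
ee_rot: [0.001, -0.114, 0.993, -0.001]
contact_force: [0.4, -0.4, -0.2]
width: 0.0204
gripper_force: 39.1
```

```bash
python3 -m pendant '[{"dx":0,"dy":0,"dz":-0.01,"rx":0,"ry":0,"rz":0,"hand":0},{"dx":0,"dy":0,"dz":-0.02,"rx":0,"ry":0,"rz":0,"hand":0},{"dx":0,"dy":0,"dz":-0.025,"rx":0,"ry":0,"rz":0,"hand":0},{"dx":0,"dy":0,"dz":-0.025,"rx":0,"ry":0,"rz":0,"hand":0},{"dx":0,"dy":0,"dz":-0.025,"rx":0,"ry":0,"rz":0,"hand":0},{"dx":0,"dy":0,"dz":-0.025,"rx":0,"ry":0,"rz":0,"hand":0},{"dx":0,"dy":0,"dz":-0.012,"rx":0,"ry":0,"rz":0,"hand":0},{"dx":0,"dy":0,"dz":0,"rx":0,"ry":0,"rz":0,"hand":0}]' |grep -E "pos|wid"; python3 -m pendant '[{"dx":-0.0077,"dy":0.0203,"dz":0,"rx":0,"ry":0,"rz":0,"hand":0},{"dx":-0.0128,"dy":0.0338,"dz":0,"rx":0,"ry":0,"rz":0,"hand":0},{"dx":-0.0128,"dy":0.0338,"dz":0,"rx":0,"ry":0,"rz":0,"hand":0},{"dx":-0.0128,"dy":0.0338,"dz":0,"rx":0,"ry":0,"rz":0,"hand":0},{"dx":-0.0128,"dy":0.0338,"dz":0,"rx":0,"ry":0,"rz":0,"hand":0},{"dx":-0.0128,"dy":0.0338,"dz":0,"rx":0,"ry":0,"rz":0,"hand":0},{"dx":-0.0128,"dy":0.0338,"dz":0,"rx":0,"ry":0,"rz":0,"hand":0},{"dx":-0.0128,"dy":0.0338,"dz":0,"rx":0,"ry":0,"rz":0,"hand":0},{"dx":-0.0128,"dy":0.0338,"dz":0,"rx":0,"ry":0,"rz":0,"hand":0},{"dx":-0.0128,"dy":0.0338,"dz":0,"rx":0,"ry":0,"rz":0,"hand":0},{"dx":-0.0128,"dy":0.0338,"dz":0,"rx":0,"ry":0,"rz":0,"hand":0},{"dx":-0.0077,"dy":0.0203,"dz":0,"rx":0,"ry":0,"rz":0,"hand":0}]' |grep -E "pos|wid"; python3 -m pendant '[{"dx":0,"dy":0,"dz":0,"rx":0,"ry":0,"rz":5,"hand":0},{"dx":0,"dy":0,"dz":0,"rx":0,"ry":0,"rz":7,"hand":0},{"dx":0,"dy":0,"dz":0,"rx":0,"ry":0,"rz":7,"hand":0},{"dx":0,"dy":0,"dz":0,"rx":0,"ry":0,"rz":7,"hand":0},{"dx":0,"dy":0,"dz":0,"rx":0,"ry":0,"rz":7,"hand":0},{"dx":0,"dy":0,"dz":0,"rx":0,"ry":0,"rz":7,"hand":0},{"dx":0,"dy":0,"dz":0,"rx":0,"ry":0,"rz":7,"hand":0},{"dx":0,"dy":0,"dz":0,"rx":0,"ry":0,"rz":7,"hand":0},{"dx":0,"dy":0,"dz":0,"rx":0,"ry":0,"rz":7,"hand":0},{"dx":0,"dy":0,"dz":0,"rx":0,"ry":0,"rz":7,"hand":0},{"dx":0,"dy":0,"dz":0,"rx":0,"ry":0,"rz":7,"hand":0},{"dx":0,"dy":0,"dz":0,"rx":0,"ry":0,"rz":7,"hand":0}]' |grep -E "pos|wid";python3 -m pendant '[{"dx":0,"dy":0,"dz":0,"rx":0,"ry":0,"rz":5,"hand":0},{"dx":0,"dy":0,"dz":0,"rx":0,"ry":0,"rz":3.6,"hand":0},{"dx":0,"dy":0,"dz":0,"rx":0,"ry":0,"rz":0,"hand":0},{"dx":0,"dy":0,"dz":0,"rx":0,"ry":0,"rz":0,"hand":0}]' >/dev/null; python3 -c "
from h import *
go((.4594,.1548,.0285),12.5)"
```

```text
position: [0.4062, -0.2468, 0.1866]
width: 0.0204
position: [0.458, 0.1589, 0.1821]
width: 0.0205
position: [0.4578, 0.1556, 0.182]
width: 0.0203
t 37.23 pos [0.458  0.1556 0.1823] x [-0.218  0.976 -0.   ] y [ 0.976  0.218 -0.002] z [-0.002 -0.    -1.   ] w 0.0206 F [ 0.4 -0.5 -0.3]
tool shift mm [ -1.1   1.4 153.8]
cur yaw 12.6 rz 0.1 q6 -0.04
```

```bash
python3 -m pendant '[{"dx":-0.001,"dy":0.001,"dz":0.015,"rx":0,"ry":0,"rz":0,"hand":0},{"dx":0,"dy":0,"dz":0.025,"rx":0,"ry":0,"rz":0,"hand":0},{"dx":0,"dy":0,"dz":0.025,"rx":0,"ry":0,"rz":0,"hand":0},{"dx":0,"dy":0,"dz":0.025,"rx":0,"ry":0,"rz":0,"hand":0},{"dx":0,"dy":0,"dz":0.02,"rx":0,"ry":0,"rz":0,"hand":0},{"dx":0,"dy":0,"dz":0.015,"rx":0,"ry":0,"rz":0,"hand":0},{"dx":0,"dy":0,"dz":0.01,"rx":0,"ry":0,"rz":0,"hand":0},{"dx":0,"dy":0,"dz":0.008,"rx":0,"ry":0,"rz":0,"hand":0},{"dx":0,"dy":0,"dz":0.005,"rx":0,"ry":0,"rz":0,"hand":0},{"dx":0,"dy":0,"dz":0.002,"rx":0,"ry":0,"rz":0,"hand":0},{"dx":0,"dy":0,"dz":0,"rx":0,"ry":0,"rz":0,"hand":0}]' |grep -E "pos|cont";python3 -m pendant '[{"dx":0,"dy":0,"dz":0.001,"rx":0,"ry":0,"rz":0,"hand":0},{"dx":0,"dy":0,"dz":0.001,"rx":0,"ry":0,"rz":0,"hand":0},{"dx":0,"dy":0,"dz":0,"rx":0,"ry":0,"rz":0,"hand":0}]' |grep -E "pos|cont"; python3 -m pendant '[{"dx":0,"dy":0,"dz":0.001,"rx":0,"ry":0,"rz":0,"hand":0},{"dx":0,"dy":0,"dz":0,"rx":0,"ry":0,"rz":0,"hand":0}]' |grep -E "pos|cont"
```

```text
position: [0.4598, 0.155, 0.0331]
contact_force: [0.1, -0.5, -0.3]
position: [0.4601, 0.155, 0.0316]
contact_force: [0.4, -0.0, -1.0]
position: [0.4599, 0.155, 0.0304]
contact_force: [0.0, -0.3, 0.2]
```

```bash
python3 -m pendant '[{"dx":0,"dy":0,"dz":0.001,"rx":0,"ry":0,"rz":0,"hand":0},{"dx":0,"dy":0,"dz":0,"rx":0,"ry":0,"rz":0,"hand":0}]' |grep -E "pos|cont"; python3 -m pendant '[{"dx":0,"dy":0,"dz":0.0007,"rx":0,"ry":0,"rz":0,"hand":0},{"dx":0,"dy":0,"dz":0,"rx":0,"ry":0,"rz":0,"hand":0}]' |grep -E "pos|cont"; python3 -m pendant '[{"dx":0,"dy":0,"dz":0,"rx":0,"ry":0,"rz":0,"hand":0.028},{"dx":0,"dy":0,"dz":0,"rx":0,"ry":0,"rz":0,"hand":0.034},{"dx":0,"dy":0,"dz":0,"rx":0,"ry":0,"rz":0,"hand":0.034},{"dx":0,"dy":0,"dz":0,"rx":0,"ry":0,"rz":0,"hand":0.034},{"dx":0,"dy":0,"dz":-0.01,"rx":0,"ry":0,"rz":0,"hand":0.034},{"dx":0,"dy":0,"dz":-0.02,"rx":0,"ry":0,"rz":0,"hand":0.034},{"dx":0,"dy":0,"dz":-0.035,"rx":0,"ry":0,"rz":0,"hand":0.034},{"dx":0,"dy":0,"dz":-0.04,"rx":0,"ry":0,"rz":0,"hand":0.034},{"dx":0,"dy":0,"dz":-0.04,"rx":0,"ry":0,"rz":0,"hand":0.034},{"dx":0,"dy":0,"dz":-0.04,"rx":0,"ry":0,"rz":0,"hand":0.034},{"dx":0,"dy":0,"dz":-0.02,"rx":0,"ry":0,"rz":0,"hand":0.034},{"dx":0,"dy":0,"dz":0,"rx":0,"ry":0,"rz":0,"hand":0.034}]' |grep -E "pos|cont|wid"
```

```text
position: [0.4598, 0.155, 0.0292]
contact_force: [0.4, -0.5, -0.5]
position: [0.4599, 0.155, 0.0286]
contact_force: [-0.2, 1.0, 1.1]
position: [0.4628, 0.1556, 0.239]
contact_force: [0.9, 0.1, 0.7]
width: 0.0339
```

```bash
python3 -m pendant '[{"dx":-0.03,"dy":-0.02,"dz":0,"rx":0,"ry":0,"rz":0,"hand":0.034},{"dx":-0.035,"dy":-0.02,"dz":0,"rx":0,"ry":0,"rz":0,"hand":0.034},{"dx":-0.035,"dy":-0.02,"dz":0,"rx":0,"ry":0,"rz":0,"hand":0.034},{"dx":-0.035,"dy":-0.02,"dz":0,"rx":0,"ry":0,"rz":0,"hand":0.034},{"dx":-0.035,"dy":-0.02,"dz":0,"rx":0,"ry":0,"rz":0,"hand":0.034},{"dx":-0.035,"dy":-0.02,"dz":0,"rx":0,"ry":0,"rz":0,"hand":0.034},{"dx":-0.035,"dy":-0.02,"dz":0,"rx":0,"ry":0,"rz":0,"hand":0.034},{"dx":-0.035,"dy":-0.02,"dz":0,"rx":0,"ry":0,"rz":0,"hand":0.034},{"dx":-0.035,"dy":-0.02,"dz":0,"rx":0,"ry":0,"rz":0,"hand":0.034},{"dx":-0.03,"dy":-0.02,"dz":0,"rx":0,"ry":0,"rz":0,"hand":0.034},{"dx":0,"dy":0,"dz":0,"rx":0,"ry":0,"rz":0,"hand":0.034},{"dx":0,"dy":0,"dz":0,"rx":0,"ry":0,"rz":0,"hand":0.034}]' |head -2; cat > fin.py <<'E'
from h import *
im=shot('top','fin.png'); f=im['bgr']; hsv=cv2.cvtColor(f,cv2.COLOR_BGR2HSV)
c=np.array([.5144,.1608]); t=np.radians(12.5); M=np.array([[np.cos(t),-np.sin(t)],[np.sin(t),np.cos(t)]])
reg=np.zeros(f.shape[:2],np.uint8); q=[c+M@np.array(v) for v in((.095,.135),(.095,-.135),(-.095,-.135),(-.095,.135))]
cv2.fillPoly(reg,[proj(im,[(*p,.008) for p in q]).astype(np.int32)],255)
m=cv2.inRange(hsv,(0,0,0),(180,75,255))|cv2.inRange(hsv,(60,0,0),(180,255,255)); m&=reg
cs,_=cv2.findContours(m,cv2.RETR_EXTERNAL,cv2.CHAIN_APPROX_NONE)
for k in sorted(cs,key=cv2.contourArea)[::-1][:4]:
    for z in (.012,.106):
        W=(ray(im,k.reshape(-1,2),z)[:,:2]-c)@M*1e3
        r=cv2.minAreaRect(W.astype(np.float32)); o,rad=cv2.minEnclosingCircle(W.astype(np.float32))
        print(cv2.contourArea(k),z,"tray mm rect",np.round(r[0]),np.round(r[1]),round(r[2],1),"circ",np.round(o),round(rad))
b=cv2.inRange(hsv,(95,60,20),(125,255,255)); b&=cv2.dilate(reg,np.ones((25,25)))
cs,_=cv2.findContours(b,cv2.RETR_EXTERNAL,cv2.CHAIN_APPROX_NONE)
for k in sorted(cs,key=cv2.contourArea)[::-1][:2]:
    W=(ray(im,k.reshape(-1,2),.105)[:,:2]-c)@M*1e3; o,rad=cv2.minEnclosingCircle(W.astype(np.float32)); print("tin",cv2.contourArea(k),np.round(o,1),round(rad,1))
# bystanders changed?
old=cv2.imread('pics/top0.png').astype(int)
for n,(x,y) in dict(white=(254,118),salt=(376,143)).items(): print(n,np.abs(f[y-18:y+18,x-18:x+18].astype(int)-old[y-18:y+18,x-18:x+18]).mean().round(1))
E
python3 fin.py
```

```text
clock: 40.9
position: [0.3368, -0.2213, 0.2324]
1534.0 0.012 tray mm rect [ 47. -48.] [124.  95.] 57.1 circ [ 52. -56.] 68
1534.0 0.106 tray mm rect [ 37. -59.] [113.  87.] 57.1 circ [ 40. -66.] 62
1424.0 0.012 tray mm rect [52. 76.] [104.  90.] 78.5 circ [50. 76.] 54
1424.0 0.106 tray mm rect [41. 54.] [95. 82.] 78.5 circ [39. 54.] 49
314.0 0.012 tray mm rect [-56.   5.] [ 24. 134.] 1.6 circ [-55.   5.] 67
314.0 0.106 tray mm rect [-58. -10.] [ 22. 122.] 1.6 circ [-57. -10.] 61
0.0 0.012 tray mm rect [  56. -136.] [0. 0.] 0.0 circ [  56. -136.] 0
0.0 0.106 tray mm rect [  44. -139.] [0. 0.] 0.0 circ [  44. -139.] 0
tin 0.0 [44.7 62.2] 0.0
white 2.6
salt 6.9
```

```bash
python3 - <<'E'
from h import *
f=shot('scene','finsc.png')['bgr']; o=cv2.imread('pics/scene0.png')
for n,(x0,x1,y0,y1) in dict(salt=(283,302,148,188),white=(170,214,172,222)).items():
    r=cv2.matchTemplate(f[y0-10:y1+10,x0-10:x1+10],o[y0:y1,x0:x1],cv2.TM_CCOEFF_NORMED); print(n,cv2.minMaxLoc(r)[1],cv2.minMaxLoc(r)[3])
E
```

```text
salt 0.8026546835899353 (11, 10)
white 0.9235319495201111 (9, 10)
```

```bash
python3 -c "
from h import *
st(); print(manip.sign_off())"
```

```text
t 41.0 pos [ 0.3375 -0.2192  0.2326] x [-0.215  0.977  0.002] y [ 0.977  0.215 -0.001] z [-0.001  0.002 -1.   ] w 0.0339 F [0.5 0.4 0.9]
the job is handed in; nothing more can be done
None
```

I laid the tray in the order asked and handed it in at 41 s: mug on the coaster with its handle to the right, strainer hung in it, tin level with it to the left, and spoon flat in front. The spoon slipped on the first grasp and was re-gripped, and the last images show the white mug and salt shaker unmoved; no verdict came back.

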